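# Fish the scale's pan carrier out of the gap and seat it

## Robot

A 7-joint arm with a two-finger parallel gripper is mounted at the origin on the work surface. World frame = base frame: x ahead of the robot, y to its left, z up, the work surface at z = 0. Lengths are in m, angles in rad, forces in N, time in s.
With the tool pointing down it reaches from about 0.425 to 0.925 m from the base axis. Payload 6.8 kg.
Tool frame: the origin (TCP) lies at the very end of the fingers, on their centre line; the grasp point (between the pads) lies r.grip_depth behind it (r.grip_depth is the distance from the TCP to the grasp point, in m); z points along the fingers, x is the direction in which the jaws open and shut, and the axes are right-handed (so a half turn about z gives the same grasp; the last joint's range is limited). The gripper opens to 85 mm and grips with 20 to 120 N. Pads are 22 mm wide; open, the fingers measure 114 mm over their backs; the gripper's body (76 mm by 85 mm) begins 54 mm behind the grasp point. The pads swing forward as they close: fully open they stand 13 mm farther back than shut.
Start: joints at [-0.108, 0.477, 0.022, 1.555, -0.011, 1.109, -0.083], TCP at [0.675, 0, 0.231] pointing down, gripper open.
Joint ranges: [-2.96, 2.96], [-0.34, 2.1], [-1.41, 1.46], [0.24, 2.44], [-1.37, 4.51], [0.17, 1.92], [-2.96, 2.96]. Speed limits (rad/s): [2.39, 2.39, 3.14, 3.14, 3.14, 3.14, 3.14].

## Interface

Orientations are given as a rotation vector (axis times angle).
In Python, from bench import readout, grab_frame, workorder, r gives the robot as it stands.
- The arm moves only by the shell command python3 -m handwheel 'ROWS' [FORCE]. ROWS is text: rows parted by semicolons, each of 7 numbers parted by spaces: the shift along the tool's x, y, z in mm, then the turn, a rotation vector about the tool's x, y, z in degrees, then the finger opening in mm, from 0 to 85.4. A call has 1 to 12 rows; each row is the pose to reach, as a shift and turn from the pose commanded when the call began, along the tool's axes at that moment; what a row does not reach only later rows make up. A row lasts 1/8 s, in which the tool goes at most 62.5 mm and 10.7 degrees, less where a joint would pass 70% of its speed; a pose out of reach is approached as far as the arm can. A call with a gripper value outside its range is refused whole. The fingers move at their own pace and stop on an object; FORCE is the grip in N (left out, the last holds). Time passes only in rows, so rows that repeat a pose let the fingers close. It gives the time, the measured TCP pose, the force and the opening at its end, in the units of the state.
- readout.get_obs(): the state, without advancing time (a new reading comes with each control period).
- grab_frame(name): name is "scene" or "side" or "wrist"; returns a dict with "pixels" (480x640x3 uint8, red, green, blue), "fx", "fy", "cx", "cy" (pixels), "rvec" (rotation vector, rad) and "tvec" (3), from world to camera coordinates, as OpenCV has them. Camera axes: x right, y down, z forward; pixel columns grow to the right and rows downward; lengths in m; the calibration is good to about 2 mm. The wrist camera is an equidistant fisheye: a pixel r from the principal point sees the ray r / f radians off the axis. A picture is of the moment at which its call begins. There is no depth.
- workorder.hand_in(): hands the job in, once; it reports no verdict.
The state is a dict: "clock": time; "joints": joint angles; "qvel": joint speeds; "tau": joint torques, N m; "tcp_pos": TCP position; "orientation": TCP orientation; "contact_force": force on the tool from outside, world axes, zero at the start; "moment": the same for the moment, N m; "grip_width": finger opening in m.
Only numpy, scipy, OpenCV 4.12 (cv2) and the standard library are available. Lean on these libraries where they do the work, as an engineer would, in place of code of your own. Each camera call takes 0.05 s, during which the arm holds its last target.

## Task

The scale's small pan carrier has slid into the narrow gap between the stock cartons. Using the bent orange-and-steel rod, fish it out of the gap onto open bench (no hand or fingers on it until it is clear of the gap), and put the rod back in the notch of its wooden rest the way it lay. Set the carrier gently on the scale so that all three ball feet are fully home in their seats, red-dot foot in the cone, and leave the tape roll, the small parcel and the bottle where they are.

Things in the scene. Friction and masses are not known exactly. Their poses are not given: they have to be found in the camera images.
- gap: Fixed brown cartons with a slot (the gap) 84 mm wide, 210 mm deep, open above and at its mouth, shut at the inner end. Origin: middle of the mouth on the bench (also the slot's floor); x points level into the gap, y across, z up. Carton at +y: 100 mm wide, 150 high; at -y: 150 wide, 80 high; fronts at x = 0. End carton 130 mm high.
- carrier_center (a point): Pan carrier, loose, about 0.12 kg: aluminium disc 62 mm across, from 11 to 17 mm above its feet's lowest points; below it three steel balls of 12 mm diameter on a 24 mm radius, 120 degrees apart; on it a hub. This point: on its axis, 27.5 mm above the feet's lowest points; z up. A red dot on the disc's rim lies at +x, over foot a.
- foot_a (a point): Centre of ball foot a, under the red dot, at +x of the carrier, 21.5 mm below its centre point. Axes as the carrier's.
- foot_b (a point): Centre of ball foot b, 120 degrees counter-clockwise (seen from above) from foot a. Axes as the carrier's.
- foot_c (a point): Centre of ball foot c, 240 degrees counter-clockwise from foot a. Axes as the carrier's.
- scale: Fixed white scale base 110 by 110 mm, top at 40 mm; origin under its centre on the bench. Brass seats on a 24 mm radius: 45-degree cone at +x (red bar beside it), radial V-groove 120 degrees counter-clockwise, flat pad at 240; rims 9 mm above the top. Seated, the carrier is centred with its axes parallel to the scale's, feet's lowest points 42.5 mm above the bench.
- seat_cone (a point): Where the centre of ball a lies when home in the cone (48.5 mm above the bench).
- seat_groove (a point): Where the centre of ball b lies when home in the groove.
- seat_flat (a point): Where the centre of ball c lies when home on the flat pad.
- rod_grip (a point): Bent rod, loose, 0.16 kg: this point is on the middle line of its orange handle, 68 mm up from its lower end. Axes: x level from handle to toe, z up in its rest. The handle, 16 by 16 mm, 105 long, leans back 35 degrees from vertical: it rises towards (-sin 35, 0, cos 35), sides facing +y and -y. From the toe point this grip point is at x = -219.0, z = +130.7 mm.
- rod_toe (a point): Middle of the underside of the rod's toe, on the bench when in the rest. The toe is an orange blade 44 mm wide (rod's y), 26 mm high, its wings swept about 8 mm back towards the handle in a shallow V that cups a round part when pulled; in the middle its pulling face is 5 mm behind this point. Axes as the rod's.
- rod_neck (a point): Point on the underside of the rod's shank, 150 mm behind the toe (rod's -x), 70 mm above the toe's underside. In the rest it lies in the notch. Axes as the rod's.
- rest: Fixed wooden rest: block 30 (x) by 60 mm (y), a notch along x on top 16 mm wide, floor 70 and cheeks 82 mm above the bench. Origin under its centre on the bench. In it the rod points along the rest's x, shank in the notch, toe standing on the bench about 150 mm ahead at +x. Lift the rod straight up to take it out.
- tape: Bystander: amber roll of tape lying flat, 70 mm across, 30 mm high, origin centre of underside. Leave alone.
- parcel: Bystander: small parcel 60 by 50 by 45 mm, origin centre of underside. Leave alone.
- spray: Bystander: small upright blue bottle, 52 mm across, 100 mm high, origin centre of underside. Leave alone.
- lamp (a point): Fixed strip lamp across the front of the gap's mouth, middle of the bar: 255 mm long along the gap's y, 25 mm along x, 22 mm high, 330 mm above the bench, 20 mm outside the mouth. It bars an upright hand there: work the rod with the hand leaned back from the gap. Its post stands on the low carton at gap x = 30, y = -165 mm. Axes as the gap's.
- hub_top (a point): Middle of the top of the carrier's blue square hub, the part to grip: 22 by 22 mm, sides square to the carrier's x and y, from 17 (disc) to 55 mm (this point) above the feet's lowest points. A red stripe on top points to +x. Axes as the carrier's.
- rod_bend (a point): Bend of the rod, 75 mm straight above its toe point. From here a 10 mm square steel shank runs level 180 mm along the rod's -x to the handle's lower end, and a 10 mm square bar goes straight down to the toe. Axes as the rod's.
Things that resemble listed ones, but are neither listed nor needed, are in the scene too. Leave any purple or yellow look-alike of the part that bears carrier_center alone.

How it is judged:
By the outcome, as a careful person would: the job done as asked, in the order asked, and still so for the second after the job is handed in, with the robot touching nothing.
It also fails if it takes over 56 s, if anything falls off the work surface, if the arm or the gripper's body presses on something with over 40 N, if the wrist force passes 120 N, or if a joint passes its speed limit or range.

## Working session

There is one attempt and no reset: what is moved stays moved. The work goes in short steps, Python scripts to look and compute and a shell command to move; the robot and the scene stay as the last step left them, time stands still between calls to the robot, and variables do not carry over. Pictures are saved under pics/ and viewed, and the job is handed in when it is done.

```bash
ls -la; mkdir -p pics; python3 - <<'E'
from bench import readout, grab_frame, workorder, r
import cv2
print(readout.get_obs()); print(r.grip_depth, [a for a in dir(r) if a[0]!='_'])
for n in ("scene","side","wrist"):
    f=grab_frame(n); cv2.imwrite(f"pics/{n}0.png",f["pixels"][:,:,::-1]); print(n,f["fx"],f["fy"],f["cx"],f["cy"],f["rvec"],f["tvec"])
E
```

```text
total 12
drwxr-xr-x  3 agent agent 4096 Dec  6 10:19 .
drwxr-xr-x 23 root  root  4096 Dec  6 10:19 ..
drwxr-xr-x  2 agent agent 4096 Dec  6 10:19 pics
{'clock': 0.0, 'joints': array([-0.10809529,  0.47778296,  0.02233941,  1.5564485 , -0.01151503,
        1.10931129, -0.08311938]), 'qvel': array([ 0.00152281,  0.00043036,  0.00066697,  0.00015755, -0.00016421,
       -0.00010066,  0.00197665]), 'tau': array([-5.45967814e-04, -5.96443820e+01,  1.60769675e+00, -2.81194621e+01,
        1.24063640e-02,  9.39900521e-03,  2.20753498e-05]), 'tcp_pos': array([ 6.74405544e-01, -1.36561850e-05,  2.30338449e-01]), 'orientation': array([ 3.14146982e+00, -1.39481024e-05, -2.85568140e-03]), 'contact_force': array([-0.0790133 ,  0.09248998,  0.48916591]), 'moment': array([ 0.04709641, -0.04681563,  0.04736533]), 'grip_width': 0.08533987683589753}
0.0187 ['Unreachable', 'grip_depth']
scene 435.0480774617296 435.0480774617296 318.88626917606615 248.8362593152399 [ 2.40831464  0.88015314 -0.27030752] [-0.40539304 -0.20278495  1.3533101 ]
side 493.0673907238302 493.0673907238302 314.6841237482154 237.31973288249569 [ 0.23824019 -2.86338372  1.09103312] [0.54562115 0.25363132 1.30453891]
wrist 371.64829954431775 371.64829954431775 319.5281371499073 240.98871614649198 [-2.83316217e+00 -5.16576740e-04  1.21577127e-03] [-0.67502398 -0.03909093  0.3804637 ]
```

View pics/scene0.png

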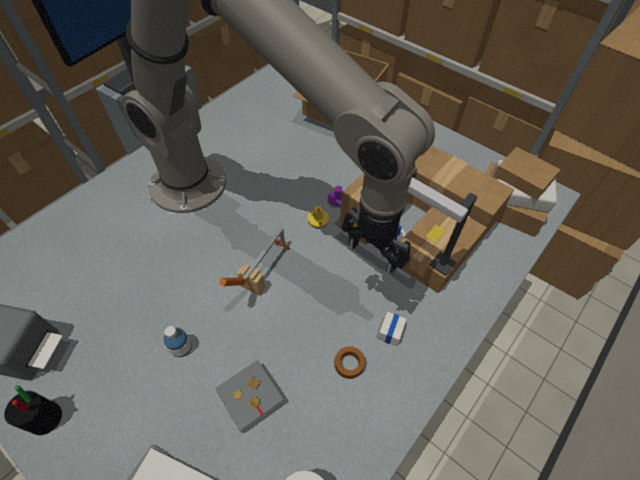

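View pics/side0.png

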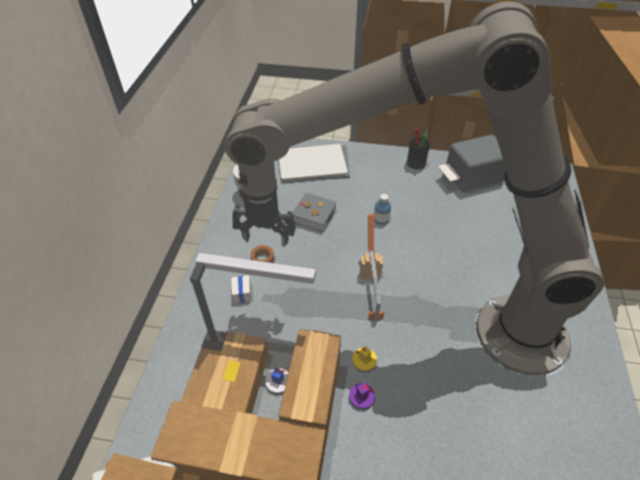

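View pics/wrist0.png

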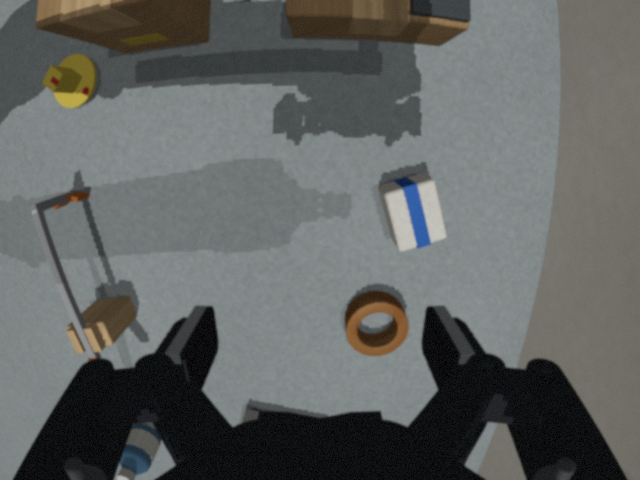

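```bash
cat > h.py <<'E'
import numpy as np, cv2
from scipy.spatial.transform import Rotation as R
from bench import readout, grab_frame
def cam(f):
    return R.from_rotvec(f["rvec"]).as_matrix(), np.array(f["tvec"],float)
def ray(f,uv,fish=False):
    Rm,t=cam(f); x=(uv[0]-f["cx"])/f["fx"]; y=(uv[1]-f["cy"])/f["fy"]
    if fish:
        th=np.hypot(x,y); d=np.array([x/th*np.sin(th),y/th*np.sin(th),np.cos(th)]) if th>0 else np.array([0,0,1.])
    else: d=np.array([x,y,1.])
    d/=np.linalg.norm(d); return -Rm.T@t, Rm.T@d
def plane(f,uv,z,fish=False):
    c,d=ray(f,uv,fish); return c+d*(z-c[2])/d[2]
def tri(rays):
    A=np.zeros((3,3));b=np.zeros(3)
    for c,d in rays:
        P=np.eye(3)-np.outer(d,d);A+=P;b+=P@c
    p=np.linalg.solve(A,b); return p,[np.linalg.norm((np.eye(3)-np.outer(d,d))@(p-c)) for c,d in rays]
def proj(f,p,fish=False):
    Rm,t=cam(f); q=Rm@np.asarray(p,float)+t
    if fish:
        rr=np.hypot(q[0],q[1]);th=np.arctan2(rr,q[2]);s=th/max(rr,1e-9);return np.array([f["cx"]+f["fx"]*s*q[0],f["cy"]+f["fy"]*s*q[1]])
    return np.array([f["cx"]+f["fx"]*q[0]/q[2],f["cy"]+f["fy"]*q[1]/q[2]])
def crop(f,x0,y0,x1,y1,name,k=None):
    im=f["pixels"][y0:y1,x0:x1,::-1]; k=k or int(min(800/(x1-x0),600/(y1-y0)))
    cv2.imwrite("pics/"+name,cv2.resize(im,None,fx=k,fy=k,interpolation=cv2.INTER_CUBIC)); print(name,"scale",k)
E
python3 - <<'E'
from h import *
import pickle
F={n:grab_frame(n) for n in("scene","side","wrist")}
pickle.dump(F,open("f0.pkl","wb"))
for n in("scene","side"):
    Rm,t=cam(F[n]);print(n,-Rm.T@t)
s=F["side"]; crop(s,150,300,420,480,"s_gap.png",2 if 0 else None); crop(s,280,170,420,330,"s_rod.png",None)
crop(F["scene"],200,340,400,440,"c_scale.png"); crop(F["scene"],200,200,340,300,"c_rod.png")
E
```

```text
scene [ 0.90921622 -0.45217843  1.00288285]
side [0.41379648 0.76016424 1.14663677]
s_gap.png scale 2
s_rod.png scale 3
c_scale.png scale 4
c_rod.png scale 5
```

View pics/s_gap.png

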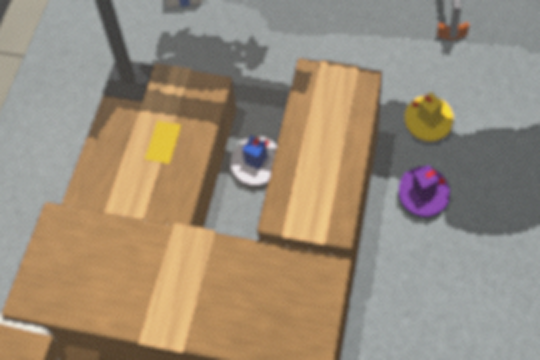

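View pics/s_rod.png

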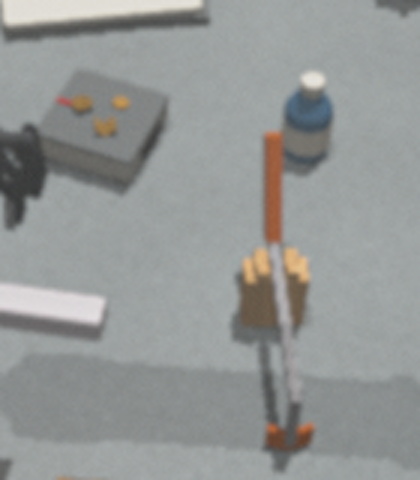

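View pics/c_scale.png

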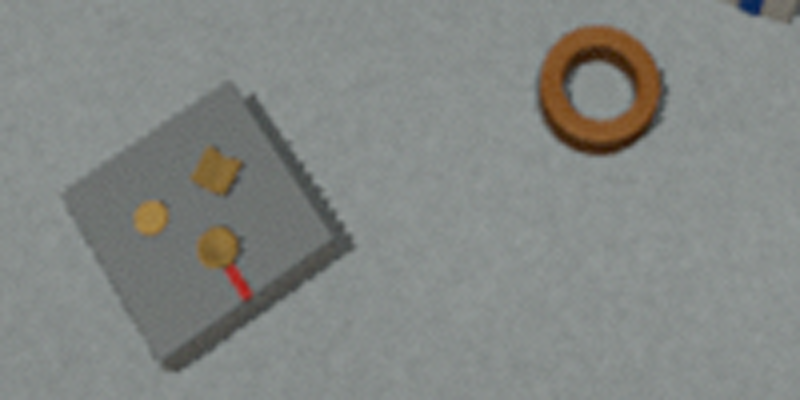

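View pics/c_rod.png

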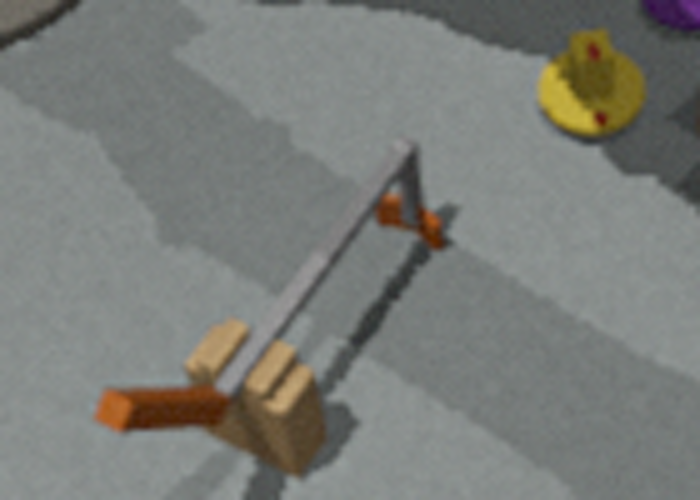

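```bash
python3 - <<'E'
from h import *
import pickle
np.set_printoptions(precision=4,suppress=True)
F=pickle.load(open("f0.pkl","rb"));s=F["side"];c=F["scene"]
def T(n,a,b): p,e=tri([ray(s,a),ray(c,b)]);print(n,p,np.round(e,4))
T("bend",(377.3,304.3),(281,229.6)); T("htop",(371,215),(222,282)); T("hlow",(371,250),(244.4,278.4))
for n,uv,z in [("hiF1",(300,331),.15),("hiF2",(341,336),.15),("loF1",(227.5,333),.08),("loF2",(266.5,340),.08),("hub",(276.5,373.5),.055),("disc",(276.5,381),.017),("hiBackL",(280,417),.15),("hiBackR",(327,423),.15),("endL",(171,402),.13),("endR",(327,426),.13),("lamp",(255,267),.341),("toe",(376.5,314),.02)]:
    print(n,plane(s,uv,z))
def m(f,lo,hi,box,minA=8):
    h=cv2.cvtColor(f["pixels"],cv2.COLOR_RGB2HSV);k=cv2.inRange(h,lo,hi);M=np.zeros_like(k);x0,y0,x1,y1=box;M[y0:y1,x0:x1]=k[y0:y1,x0:x1]
    n,l,st,ce=cv2.connectedComponentsWithStats(M);return [(ce[i],st[i,4]) for i in range(1,n) if st[i,4]>=minA]
# scale
for n,f,box in(("scene",c,(205,355,300,440)),("side",s,(285,190,345,230))):
    print(n);[print(" seat",ce,a,plane(f,ce,.047)) for ce,a in m(f,(12,90,90),(28,255,255),box)]
    [print(" red",ce,a,plane(f,ce,.04)) for ce,a in m(f,(170,120,90),(180,255,255),box)+m(f,(0,120,90),(6,255,255),box)]
for n,f,box in(("scene",c,(205,355,300,440)),):
    for uv in [(200+230/4,340+80/4),(200+62/4,340+193/4),(200+163/4,340+360/4),(200+345/4,340+240/4)]: print("corner",plane(f,uv,.04))
# side hub blue
for ce,a in m(s,(105,110,60),(128,255,255),(255,355,300,400)): print("blue",ce,a,plane(s,ce,.05))
for ce,a in m(s,(165,90,90),(180,255,255),(255,355,300,400),1)+m(s,(0,90,90),(6,255,255),(255,355,300,400),1): print("red",ce,a,plane(s,ce,.017),plane(s,ce,.055))
# bystanders
print("tape",plane(c,(350,362),.03),"parcel",plane(c,(392,328),.045),"bottle",plane(c,(173,330),.1), "yellow",plane(c,(318,218),.017),"purple",plane(s,(362,396),.017))
E
python3 - <<'E'
import sys;sys.path.insert(0,'.')
import os;os.chdir('.')
from h import *;import pickle
F=pickle.load(open("f0.pkl","rb"));s=F["side"]
crop(s,240,330,320,400,"s_car.png",8);crop(s,350,200,400,330,"s_rod2.png",4)
crop(F["wrist"],20,170,160,370,"w_rod.png",3)
E
```

```text
bend [0.3831 0.0189 0.0713] [0.0012 0.0012]
htop [ 0.4294 -0.2174  0.157 ] [0. 0.]
hlow [ 0.4189 -0.154   0.0803] [0.0014 0.0014]
hiF1 [0.5566 0.1768 0.15  ]
hiF2 [0.4611 0.1744 0.15  ]
loF1 [0.7427 0.1708 0.08  ]
loF2 [0.6428 0.1741 0.08  ]
hub [0.6036 0.2444 0.055 ]
disc [0.6059 0.2457 0.017 ]
hiBackL [0.559  0.3816 0.15  ]
hiBackR [0.4623 0.3779 0.15  ]
endL [0.7985 0.3808 0.13  ]
endR [0.4624 0.3764 0.13  ]
lamp [0.6503 0.1539 0.341 ]
toe [0.3822 0.0157 0.02  ]
scene
 seat [253.5233 382.5581] 86 [ 0.6086 -0.3162  0.047 ]
 seat [237.4107 394.0357] 56 [ 0.5996 -0.3564  0.047 ]
 seat [254.0824 401.6118] 85 [ 0.6385 -0.3445  0.047 ]
 red [259.2222 410.037 ] 27 [ 0.6574 -0.3491  0.04  ]
side
 seat [306.5652 203.913 ] 23 [ 0.6379 -0.3423  0.047 ]
 seat [319.6667 203.7333] 15 [ 0.5968 -0.3498  0.047 ]
 seat [314.8636 212.0455] 22 [ 0.6057 -0.3107  0.047 ]
corner [ 0.5768 -0.2728  0.04  ]
corner [ 0.5514 -0.378   0.04  ]
corner [ 0.6563 -0.4028  0.04  ]
corner [ 0.6874 -0.2964  0.04  ]
blue [276.717  374.8491] 53 [0.6032 0.2454 0.05  ]
red [277.6 370.2] 5 [0.6095 0.2174 0.017 ] [0.6029 0.2357 0.055 ]
red [282.5 371. ] 2 [0.597  0.2175 0.017 ] [0.5909 0.2358 0.055 ]
tape [ 0.7393 -0.1371  0.03  ] parcel [ 0.7671 -0.012   0.045 ] bottle [ 0.4049 -0.3562  0.1   ] yellow [0.4041 0.1456 0.017 ] purple [0.3964 0.2493 0.017 ]
s_car.png scale 8
s_rod2.png scale 4
w_rod.png scale 3
```

View pics/s_car.png

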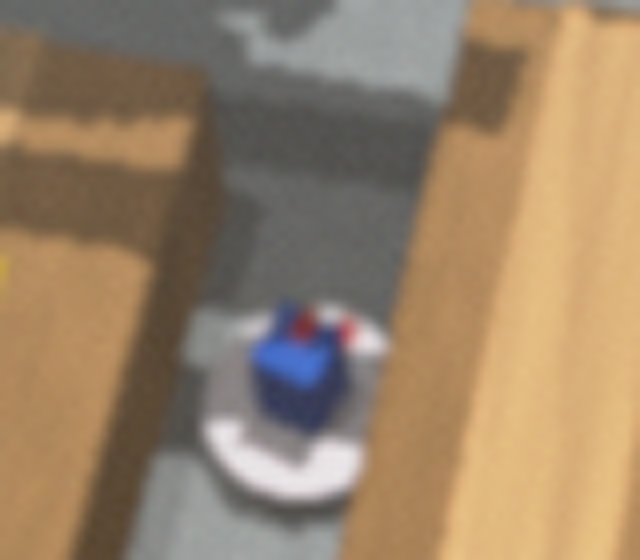

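View pics/w_rod.png

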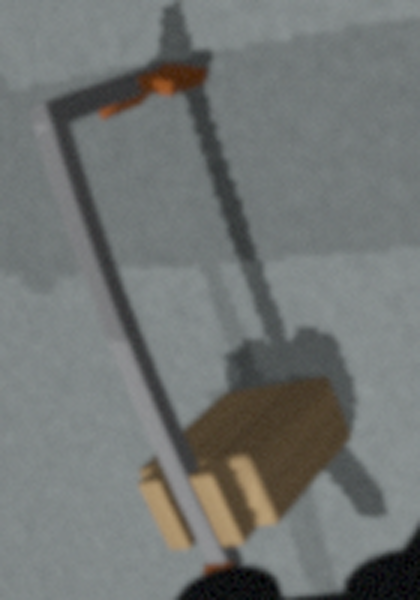

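```bash
cat >> h.py <<'E'
def ori(head_deg,tilt_deg):
    "tool with jaw along rod y; head = rod x heading; tilt back"
    return R.from_euler('z',head_deg-90,degrees=True)*R.from_euler('x',tilt_deg,degrees=True)*R.from_rotvec([np.pi,0,0])
def rel(p1,R1,p0=None,R0=None):
    o=readout.get_obs()
    p0=o["tcp_pos"] if p0 is None else p0; R0=R.from_rotvec(o["orientation"]) if R0 is None else R0
    d=R0.inv().apply(np.asarray(p1)-p0)*1e3; w=(R0.inv()*R1).as_rotvec(degrees=True)
    return np.round(d,1),np.round(w,1)
def rodtcp(toe,head,lift=0,back=0,slide=0):
    "TCP for holding rod with toe pt (x,y), heading deg; back=m back along handle"
    h=np.deg2rad(head);H=np.array([np.cos(h),np.sin(h),0]);s=np.sin(np.deg2rad(35));c=np.cos(np.deg2rad(35))
    u=-s*H+np.array([0,0,c]); g=np.array([toe[0],toe[1],lift])-.219*H+np.array([0,0,.1307])
    return g+u*(back-.0187)
E
python3 - <<'E'
from h import *
toe=(.383,.019);h=101.1
R1=ori(h,35)
print(rodtcp(toe,h,back=.085),rel(rodtcp(toe,h,back=.085)+[0,0,.02],R1),rel(rodtcp(toe,h,back=.085),R1),rodtcp(toe,h))
E
```

```text
[ 0.43248356 -0.23321981  0.18500978] (array([-242.3,  233.2,   26.1]), array([ 34.9,  -3.4, -10.8])) (array([-242.3,  233.2,   46.1]), array([ 34.9,  -3.4, -10.8])) [ 0.42309734 -0.18537787  0.11538186]
```

```bash
python3 -m handwheel '-60 58 0 9 -1 -3 85; -120 116 5 18 -2 -5 85; -180 175 15 26 -2.5 -8 85; -220 212 22 32 -3 -10 85; -242 233 26 35 -3.4 -10.8 85; -242 233 26 35 -3.4 -10.8 85; -242 233 26 35 -3.4 -10.8 85; -242 233 26 35 -3.4 -10.8 85; -242 233 26 35 -3.4 -10.8 85' 80
python3 - <<'E'
from h import *
import pickle
F={n:grab_frame(n) for n in("scene","side","wrist")}
pickle.dump(F,open("f1.pkl","wb"))
for n in F: crop(F[n],0,0,640,480,n+"1.png")
o=readout.get_obs();print(o["joints"],o["tcp_pos"]);toe=(.383,.019);h=101.1
print(rel(rodtcp(toe,h,back=.085)+[0,0,.02],ori(h,35)))
E
```

```text
clock: 1.42
tcp_pos: [0.4345, -0.2312, 0.2058]
orientation: [-2.518, -0.251, 0.077]
contact_force: [-1.2, -0.1, 0.2]
grip_width: 0.0847
scene1.png scale 1
side1.png scale 1
wrist1.png scale 1
[ 0.65896706  0.4887535  -0.04485952  1.74772235 -0.39361072  1.38897968
  0.97994427] [ 0.43372209 -0.23198999  0.20552392]
(array([-1.5,  1.1, -0.1]), array([-0.1,  0.1,  0.2]))
```

View pics/wrist1.png

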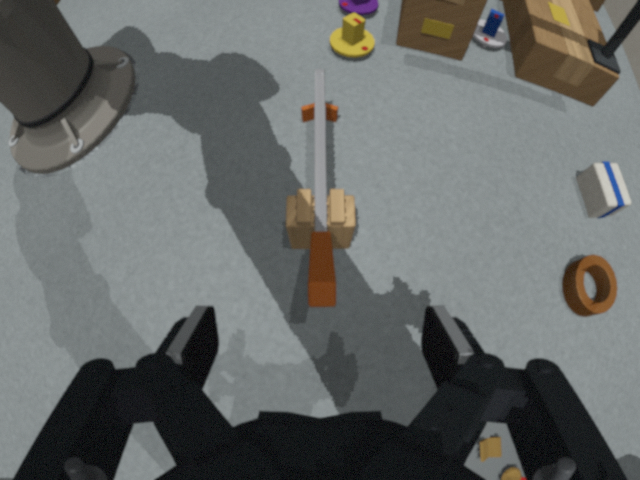

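View pics/scene1.png

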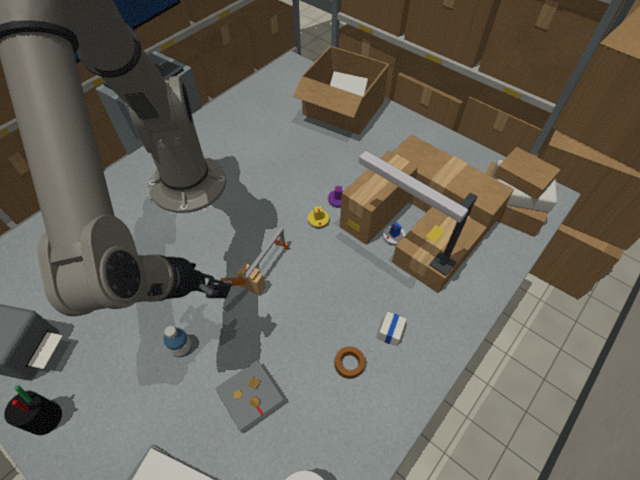

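View pics/side1.png

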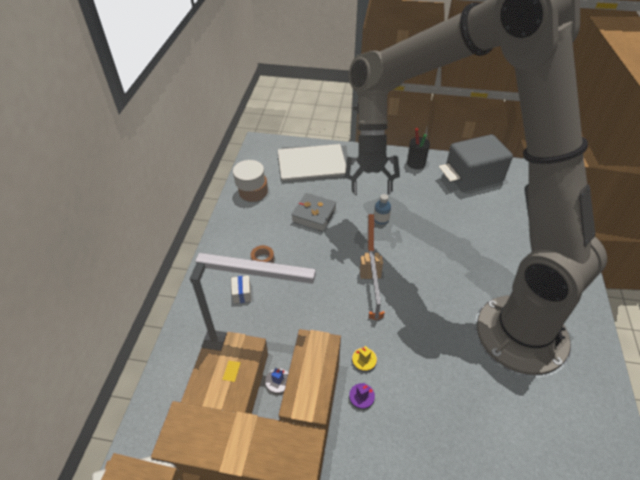

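```bash
python3 - <<'E'
from h import *
import pickle
np.set_printoptions(precision=4,suppress=True)
toe=(.383,.019);h=101.1
print(rel(rodtcp(toe,h,back=.085),ori(h,35)),rel(rodtcp(toe,h),ori(h,35)))
F=pickle.load(open("f1.pkl","rb"));s=F["side"];c=F["scene"];w=F["wrist"]
# carrier in scene
crop(c,330,130,480,290,"c_gap.png",3)
crop(w,270,60,370,320,"w_rod1.png",2)
for uv,z in (((321,296),.161),((319.5,75),.075)): print(plane(w,uv,z,True))
E
```

```text
(array([-1.5, 12.6, 16.2]), array([-0.1,  0.1,  0.2])) (array([ -1.4,  12.7, 101.2]), array([-0.1,  0.1,  0.2]))
c_gap.png scale 3
w_rod1.png scale 2
[ 0.4328 -0.2169  0.161 ]
[0.385  0.0187 0.075 ]
```

View pics/c_gap.png

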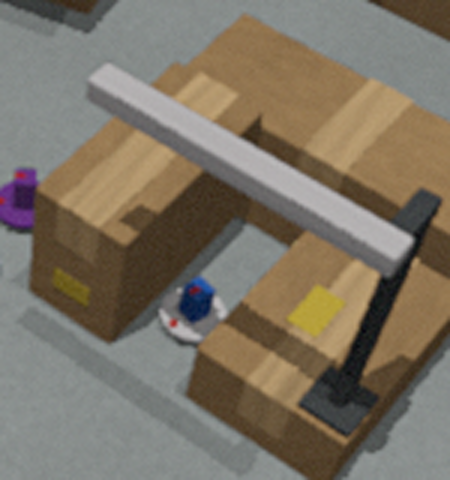

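View pics/w_rod1.png

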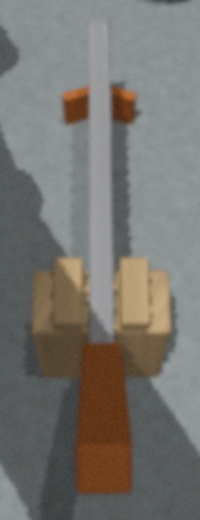

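```bash
python3 -m handwheel '-0.5 12.7 16 0 0 0.2 85; -0.5 12.7 50 0 0 0.2 85; -0.5 12.7 85 0 0 0.2 85; -0.5 12.7 101 0 0 0.2 85; -0.5 12.7 101 0 0 0.2 85; -0.5 12.7 101 0 0 0.2 40; -0.5 12.7 101 0 0 0.2 10; -0.5 12.7 101 0 0 0.2 10; -0.5 12.7 101 0 0 0.2 10; -0.5 12.7 101 0 0 0.2 10' 80
python3 - <<'E'
from h import *
f=grab_frame("wrist");crop(f,0,0,640,480,"wrist2.png");f=grab_frame("side");crop(f,0,0,640,480,"side2.png")
E
```

```text
clock: 2.82
tcp_pos: [0.4236, -0.1866, 0.1157]
orientation: [-2.52, -0.241, 0.078]
contact_force: [-0.9, -2.1, 3.6]
grip_width: 0.0149
wrist2.png scale 1
side2.png scale 1
```

View pics/wrist2.png

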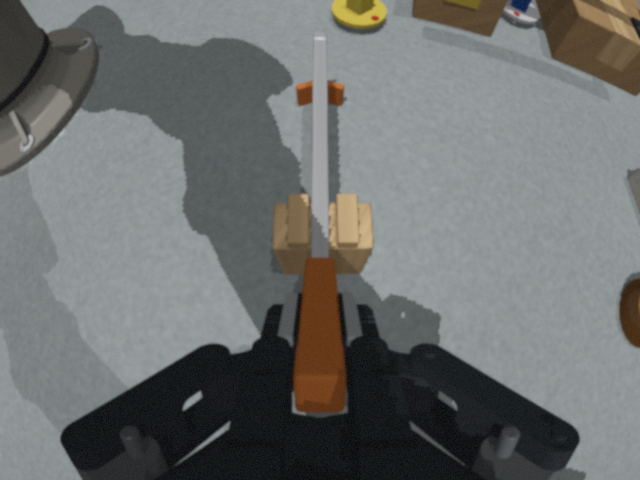

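```bash
python3 - <<'E'
from h import *
import pickle
np.set_printoptions(precision=4,suppress=True)
F=pickle.load(open("f1.pkl","rb"));s=F["side"];c=F["scene"]
C=lambda x,y:(330+x/3,130+y/3)
for n,a,z in(("disc",C(194,308),.017),("hub",C(196,285),.055),("dot",C(173,323),.017),("hiF in top",C(128,243),.15),("hiF out top",C(38,185),.15),("loF in top",C(203,345),.08),("loF out top",C(328,432),.08),("hiF in bot",C(110,342),0),("loF in bot",C(190,395),0),("lampL",C(98,78),.341),("lampR",C(400,250),.341)): print(n,plane(c,a,z))
print(tri([ray(s,(276.5,373)),ray(c,C(196,285))]))
o=readout.get_obs();np.save("grasp.npy",np.r_[o["tcp_pos"],o["orientation"]]);print(o["tcp_pos"],o["orientation"])
E
```

```text
disc [0.6031 0.2448 0.017 ]
hub [0.6014 0.2408 0.055 ]
dot [0.5981 0.2178 0.017 ]
hiF in top [0.5632 0.1713 0.15  ]
hiF out top [0.4649 0.1734 0.15  ]
loF in top [0.6512 0.1724 0.08  ]
loF out top [0.7795 0.1663 0.08  ]
hiF in bot [0.5602 0.1731 0.    ]
loF in bot [0.6513 0.1727 0.    ]
lampL [0.5337 0.1416 0.341 ]
lampR [0.7795 0.1413 0.341 ]
(array([0.6026, 0.2421, 0.054 ]), [np.float64(0.001580955737490778), np.float64(0.001580955737490816)])
[ 0.4236 -0.1866  0.1157] [-2.5195 -0.2414  0.0779]
```

```bash
cat >> h.py <<'E'
def M(p,Rr):
    T=np.eye(4);T[:3,:3]=Rr.as_matrix();T[:3,3]=p;return T
ROD0=([.3845,.019,0],101.3)
def rodrel(toe,head,rod0=ROD0):
    g=np.load("grasp.npy");G=M(g[:3],R.from_rotvec(g[3:]))
    T=M(toe,R.from_euler('z',head,degrees=True))@np.linalg.inv(M(rod0[0],R.from_euler('z',rod0[1],degrees=True)))@G
    return rel(T[:3,3],R.from_matrix(T[:3,:3]))
E
python3 - <<'E'
from h import *
for t,h in (([.3845,.019,.085],101.3),([.603,.10,.085],90)): print(*rodrel(t,h))
E
```

```text
[ -0.1 -48.9 -69.6] [-0. -0. -0.]
[188.8 -83.5 -45.5] [0.  6.5 9.2]
```

```bash
python3 -m handwheel '0 -6 -8 0 0 0 10; 0 -20 -28 0 0 0 10; 0 -37 -52 0 0 0 10; 0 -49 -70 0 0 0 10; 35 -55 -65 0 1.2 1.7 10; 80 -64 -59 0 2.8 3.9 10; 125 -72 -53 0 4.3 6.1 10; 165 -79 -49 0 5.7 8 10; 188.8 -83.5 -45.5 0 6.5 9.2 10; 188.8 -83.5 -45.5 0 6.5 9.2 10; 188.8 -83.5 -45.5 0 6.5 9.2 10' 80
python3 - <<'E'
from h import *
import pickle
F={n:grab_frame(n) for n in("scene","side","wrist")}
pickle.dump(F,open("f3.pkl","wb"))
for n in F: crop(F[n],0,0,640,480,n+"3.png")
E
```

```text
clock: 4.3
tcp_pos: [0.5997, -0.1095, 0.2]
orientation: [-2.53, 0.007, 0.001]
contact_force: [0.6, 0.6, -1.8]
grip_width: 0.0149
scene3.png scale 1
side3.png scale 1
wrist3.png scale 1
```

View pics/wrist3.png

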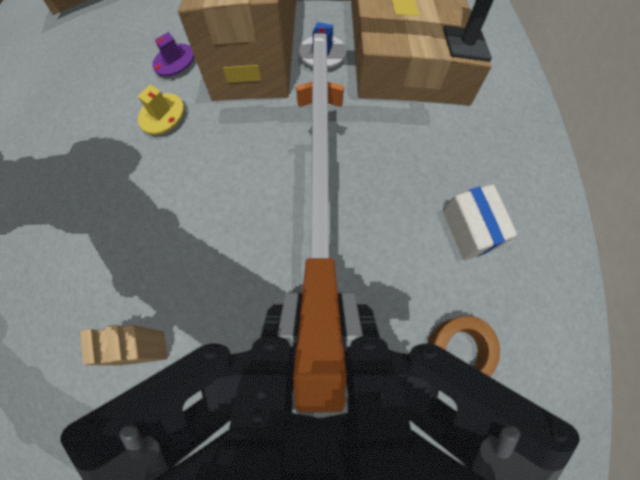

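View pics/scene3.png

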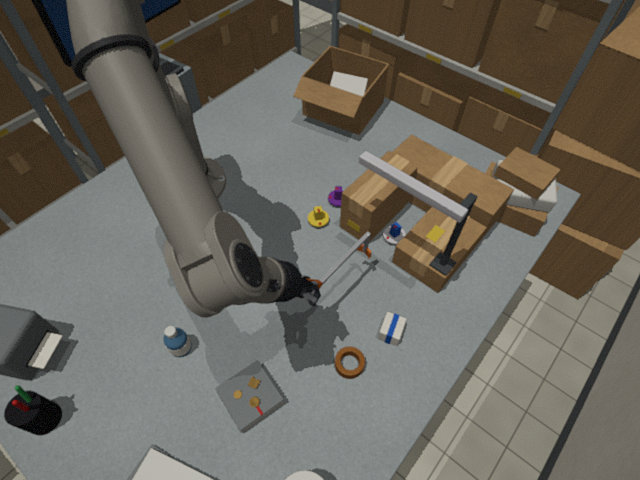

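View pics/side3.png

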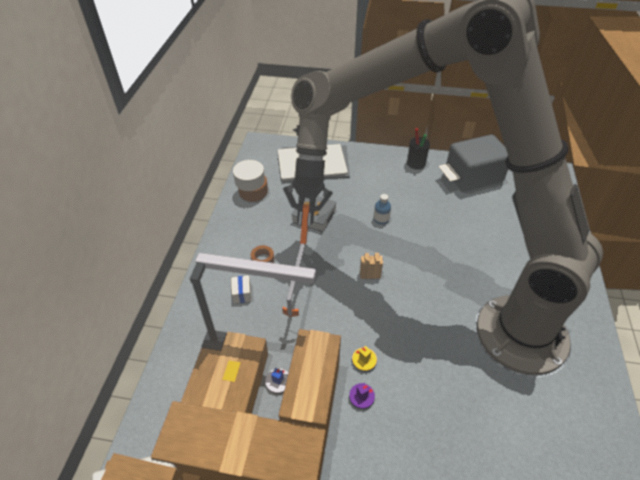

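```bash
python3 - <<'E'
from h import *
import pickle
np.set_printoptions(precision=4,suppress=True)
g=np.load("grasp.npy");Rm=R.from_rotvec(g[3:]).as_matrix();print(Rm)
u=-Rm[:,2];H=np.array([-u[0],-u[1],0]);print("tilt",np.degrees(np.arcsin(np.hypot(*u[:2]))));H/=np.linalg.norm(H);print("head",np.degrees(np.arctan2(H[1],H[0])))
grip=g[:3]+u*.0187;print("grip",grip,"toe",grip+.219*H-[0,0,.1307])
F=pickle.load(open("f3.pkl","rb"));w=F["wrist"]
crop(w,180,0,500,120,"w_gap.png")
E
```

```text
[[ 0.9817  0.155  -0.1103]
 [ 0.1902 -0.8035  0.5641]
 [-0.0011 -0.5748 -0.8183]]
tilt 35.084397767478336
head 101.06024519666686
grip [ 0.4257 -0.1971  0.131 ] toe [0.3837 0.0178 0.0003]
w_gap.png scale 2
```

View pics/w_gap.png

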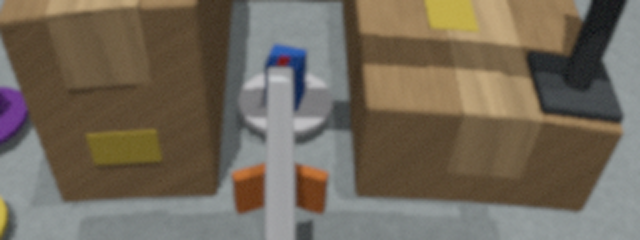

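```bash
sed -i 's/^ROD0=.*/ROD0=([.3837,.0178,0],101.06)/' h.py; python3 - <<'E'
from h import *
import pickle
np.set_printoptions(precision=4,suppress=True)
F=pickle.load(open("f3.pkl","rb"));w=F["wrist"]
for uv,z in(((211,99),0),((288,96.5),0),((358.5,96),0),((471,104),0),((180+285/2,51.5),.017),((180+287/2,29),.055),((180+2/2,12),.15),((180+225/2,5),.15),((180+363/2,31),.08),((180+620/2,60),.08)): print(uv,plane(w,uv,z,True))
for t,h in (([.603,.10,.085],90),([.604,.20,.085],90),([.604,.300,.085],90),([.604,.300,.004],90)): print(*rodrel(t,h))
E
```

```text
(211, 99) [0.4637 0.1763 0.    ]
(288, 96.5) [ 0.5629  0.1736 -0.    ]
(358.5, 96) [0.6503 0.1741 0.    ]
(471, 104) [0.7996 0.172  0.    ]
(322.5, 51.5) [0.6062 0.2375 0.017 ]
(323.5, 29) [0.6073 0.2394 0.055 ]
(181.0, 12) [0.4701 0.1685 0.15  ]
(292.5, 5) [0.5777 0.1628 0.15  ]
(361.5, 31) [0.6493 0.2071 0.08  ]
(490.0, 60) [0.7974 0.1769 0.08  ]
[ 3.  -1.6  0.6] [ 0.  -0.1 -0.2]
[  3.3 -83.5  58. ] [ 0.  -0.1 -0.2]
[   2.7 -165.3  115.5] [ 0.  -0.1 -0.2]
[   2.9 -118.8  181.8] [ 0.  -0.1 -0.2]
```

```bash
python3 -m handwheel '4 -30 21 0 0 0 10; 4 -65 45 0 0 0 10; 4 -100 70 0 0 0 10; 4 -135 94 0 0 0 10; 4 -158 110 0 0 0 10; 4 -165.3 115.5 0 0 0 10; 4 -165.3 115.5 0 0 0 10; 4 -165.3 115.5 0 0 0 10' 80
python3 - <<'E'
from h import *
import pickle
F={n:grab_frame(n) for n in("scene","side")}
pickle.dump(F,open("f4.pkl","wb"))
for n in F: crop(F[n],0,0,640,480,n+"4.png")
crop(F["side"],200,250,360,430,"s_gap4.png",3)
print(*rodrel([.605,.300,.004],90))
E
```

```text
clock: 5.45
tcp_pos: [0.6063, 0.0904, 0.2005]
orientation: [-2.53, 0.01, -0.002]
contact_force: [0.0, 0.0, -1.0]
grip_width: 0.0151
scene4.png scale 1
side4.png scale 1
s_gap4.png scale 3
[-1.1 45.7 66.7] [ 0.  -0.2 -0.3]
```

View pics/scene4.png

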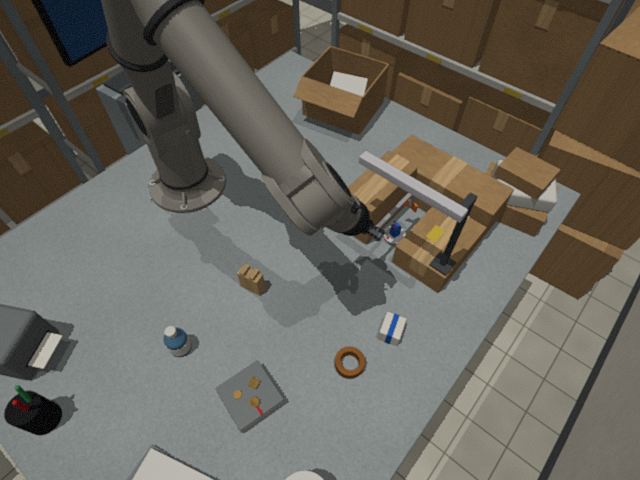

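View pics/s_gap4.png

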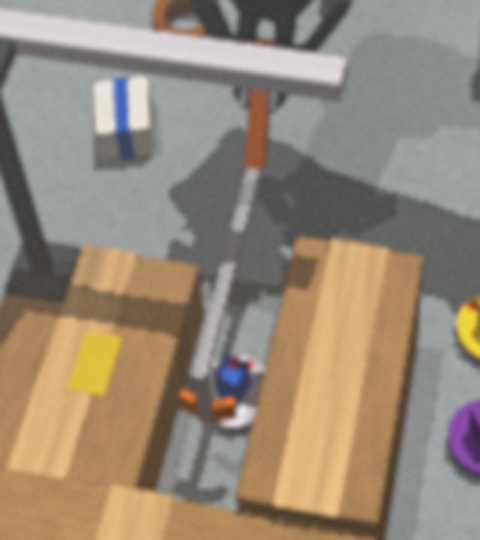

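```bash
python3 - <<'E'
from h import *
import pickle
F=pickle.load(open("f4.pkl","rb"))
for p in ([.606,.297,.098],[.606,.3,.16],[.606,.297,.017]): print(proj(F["side"],p),proj(F["scene"],p))
E
```

```text
[269.06873054 385.99458358] [410.81139589 203.63699074]
[266.5153931  374.58190859] [415.644613   187.44835141]
[271.71583274 401.06291968] [405.84328913 222.00845813]
```

```bash
python3 -m handwheel '-1 15 22 0 0 0 10; -1 30 44 0 0 0 10; -1 40 58 0 0 0 10; -1 45.5 66 0 0 0 10; -1 46 67.3 0 0 0 10; -1 46 67.3 0 0 0 10' 80
python3 - <<'E'
from h import *
import pickle
F={n:grab_frame(n) for n in("scene","side")}
crop(F["side"],200,250,360,430,"s_gap5.png",3);crop(F["scene"],330,130,480,290,"c_gap5.png",3)
for y in (.22,.08,.055,.07): print(y,*rodrel([.605,y,.003],90),*rodrel([.60,y,.003],90))
E
```

```text
clock: 6.3
tcp_pos: [0.6052, 0.0938, 0.12]
orientation: [-2.529, 0.006, -0.002]
contact_force: [0.2, 0.2, -1.9]
grip_width: 0.0152
s_gap5.png scale 3
c_gap5.png scale 3
0.22 [  0.1  68.  -46. ] [-0.  -0.2 -0.1] [ -4.9  68.  -46. ] [-0.  -0.2 -0.1]
0.08 [   0.8  182.5 -126.5] [-0.  -0.2 -0.1] [  -4.2  182.5 -126.5] [-0.  -0.2 -0.1]
0.055 [   0.9  203.  -140.9] [-0.  -0.2 -0.1] [  -4.1  203.  -140.9] [-0.  -0.2 -0.1]
0.07 [   0.9  190.7 -132.3] [-0.  -0.2 -0.1] [  -4.1  190.7 -132.3] [-0.  -0.2 -0.1]
```

View pics/s_gap5.png

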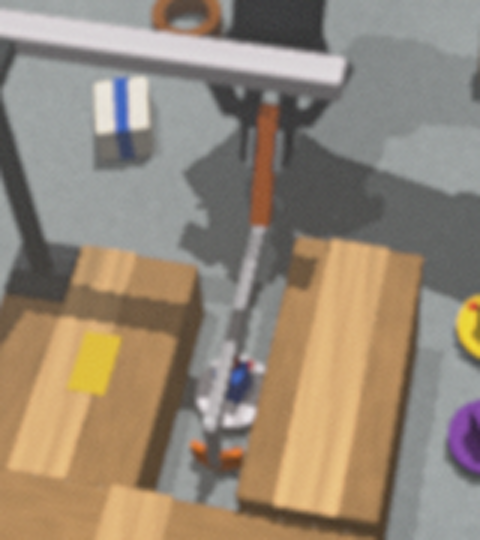

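View pics/c_gap5.png

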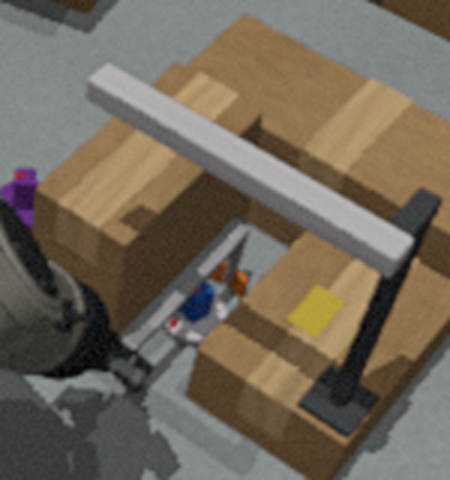

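```bash
python3 -m handwheel '0 8 -6 0 0 0 10; 0 20 -14 0 0 0 10; 0 32 -22 0 0 0 10; 0 44 -30 0 0 0 10; 0.2 56 -38.2 0 0 0 10; 0.2 68 -46.3 0 0 0 10; 0.3 80 -54.7 0 0 0 10; 0.3 92 -63 0 0 0 10; 0.4 102 -70 0 0 0 10; 0.4 110 -75.5 0 0 0 10; 0.4 113 -77.8 0 0 0 10; 0.4 113 -77.8 0 0 0 10' 80
python3 - <<'E'
from h import *
import pickle
F={n:grab_frame(n) for n in("scene","side")}
crop(F["side"],200,230,360,430,"s_gap6.png",3);crop(F["scene"],300,130,480,310,"c_gap6.png",3)
for y in (.16,.055,.065): print(y,*rodrel([.605,y,.003],90))
E
```

```text
clock: 7.9
tcp_pos: [0.6044, -0.0438, 0.1178]
orientation: [-2.53, 0.007, -0.001]
contact_force: [0.5, -0.1, -2.2]
grip_width: 0.0149
s_gap6.png scale 3
c_gap6.png scale 3
0.16 [ 0.6  3.7 -3.6] [-0.  -0.1 -0.1]
0.055 [  1.1  89.6 -63.9] [-0.  -0.1 -0.1]
0.065 [  1.   81.4 -58.2] [-0.  -0.1 -0.1]
```

View pics/s_gap6.png

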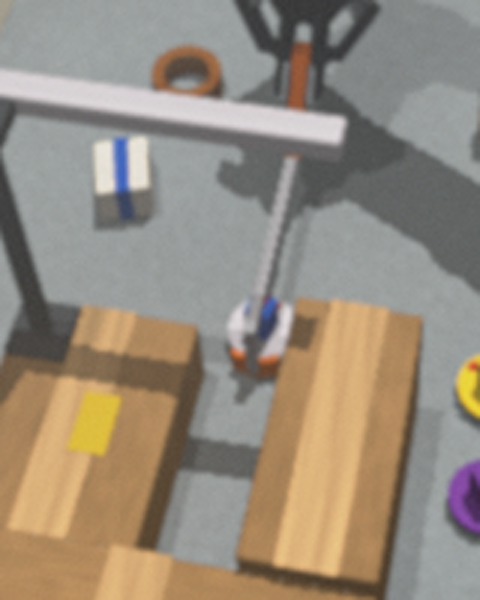

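View pics/c_gap6.png

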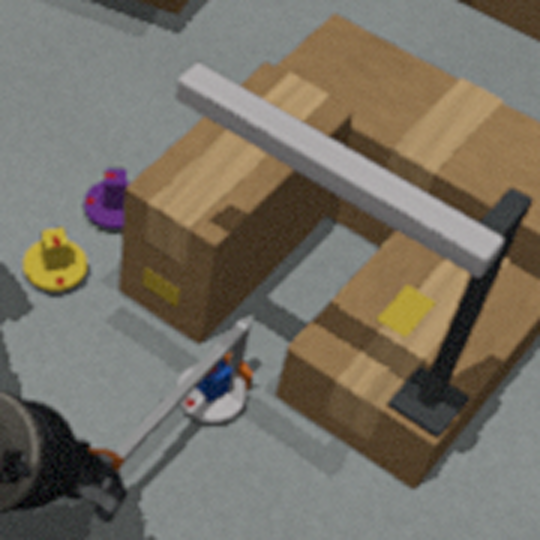

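```bash
python3 -m handwheel '0.2 9 -8 0 0 0 10; 0.4 20 -16 0 0 0 10; 0.5 32 -24 0 0 0 10; 0.6 44 -32 0 0 0 10; 0.8 56 -40.5 0 0 0 10; 0.9 67 -48 0 0 0 10; 1 76 -54.5 0 0 0 10; 1 82 -58.5 0 0 0 10; 1 85.5 -61 0 0 0 10; 1 85.5 -61 0 0 0 10' 80
python3 - <<'E'
from h import *
import pickle
F={n:grab_frame(n) for n in("scene","side","wrist")}
crop(F["side"],200,200,360,400,"s_gap7.png",3);crop(F["scene"],280,170,460,320,"c_gap7.png",4)
for y,z in ((.065,.003),(.085,.003),(.085,.085),(.095,.003),(.095,.09)): print(y,z,*rodrel([.605,y,z],90))
E
```

```text
clock: 9.25
tcp_pos: [0.6049, -0.1487, 0.1187]
orientation: [-2.529, 0.007, -0.001]
contact_force: [-0.5, -0.4, -1.8]
grip_width: 0.0152
s_gap7.png scale 3
c_gap7.png scale 4
0.065 0.003 [ 0.  -4.   2.9] [-0.  -0.1 -0.1]
0.085 0.003 [ -0.1 -20.4  14.4] [-0.  -0.1 -0.1]
0.085 0.085 [ -0.2 -67.5 -52.7] [-0.  -0.1 -0.1]
0.095 0.003 [ -0.1 -28.5  20.1] [-0.  -0.1 -0.1]
0.095 0.09 [ -0.2 -78.6 -51.1] [-0.  -0.1 -0.1]
```

View pics/s_gap7.png

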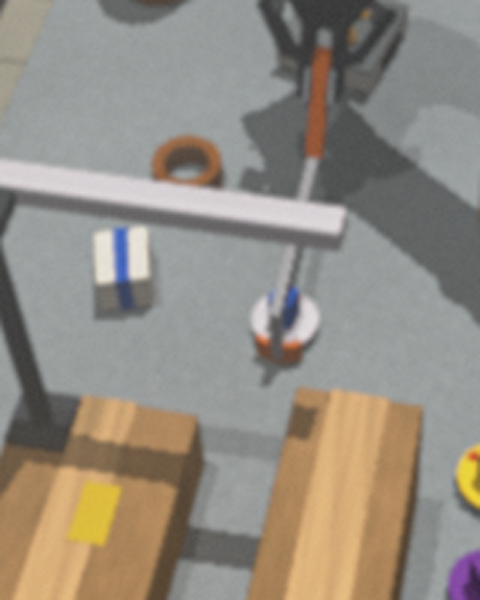

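View pics/c_gap7.png

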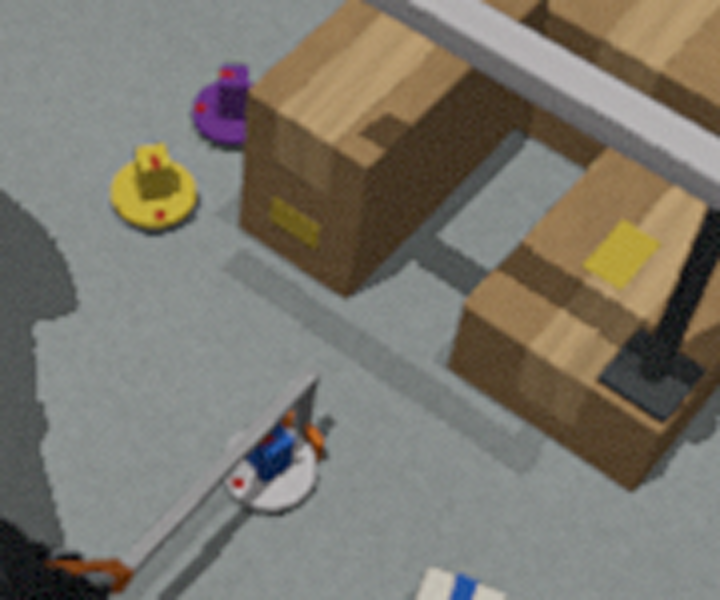

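```bash
python3 -m handwheel '0 -10 7 0 0 0 10; 0 -21 15 0 0 0 10; 0 -23.5 16.5 0 0 0 10; 0 -30 6 0 0 0 10; 0 -46 -18 0 0 0 10; 0 -60 -40 0 0 0 10; 0 -71 -56 0 0 0 10; 0 -71 -56 0 0 0 10' 80
python3 - <<'E'
from h import *
print(readout.get_obs()["joints"])
for t,h in (([.3837,.0178,.09],101.06),([.3837,.0178,.02],101.06),([.3837,.0178,.0],101.06)): print(*rodrel(t,h))
E
```

```text
clock: 10.4
tcp_pos: [0.606, -0.1232, 0.2072]
orientation: [-2.531, 0.006, -0.005]
contact_force: [-0.2, 0.4, -3.0]
grip_width: 0.015
[ 0.45048026  0.5654383  -0.09638081  1.61064182 -0.54681577  1.25247096
  0.60909981]
[-182.1   53.4  -36. ] [ 0.1 -6.6 -9.1]
[-182.2   93.5   21.3] [ 0.1 -6.6 -9.1]
[-182.2  105.    37.7] [ 0.1 -6.6 -9.1]
```

```bash
python3 -m handwheel '-40 11 -8 0 -1.4 -2 10; -85 25 -17 0 -3 -4.2 10; -130 38 -26 0 -4.7 -6.5 10; -165 48 -33 0 -6 -8.2 10; -182.1 53.4 -36 0.1 -6.6 -9.1 10; -182.1 53.4 -36 0.1 -6.6 -9.1 10; -182.1 53.4 -36 0.1 -6.6 -9.1 10; -182.1 53.4 -36 0.1 -6.6 -9.1 10' 80
python3 - <<'E'
from h import *
F={n:grab_frame(n) for n in("scene","side","wrist")}
crop(F["wrist"],0,0,640,480,"wrist8.png");crop(F["scene"],200,200,340,300,"c8.png")
import pickle;pickle.dump(F,open("f8.pkl","wb"))
for z in(.09,.03,.015,0): print(*rodrel([.3837,.0178,z],101.06))
E
```

```text
clock: 11.4
tcp_pos: [0.4238, -0.1853, 0.2043]
orientation: [-2.517, -0.242, 0.081]
contact_force: [0.1, -0.2, -1.1]
grip_width: 0.0151
wrist8.png scale 1
c8.png scale 5
[ 0.2 -0.  -1.7] [-0.1  0.1 -0.1]
[ 0.5 34.6 47.3] [-0.1  0.1 -0.1]
[ 0.5 43.3 59.5] [-0.1  0.1 -0.1]
[ 0.6 51.9 71.8] [-0.1  0.1 -0.1]
```

View pics/wrist8.png

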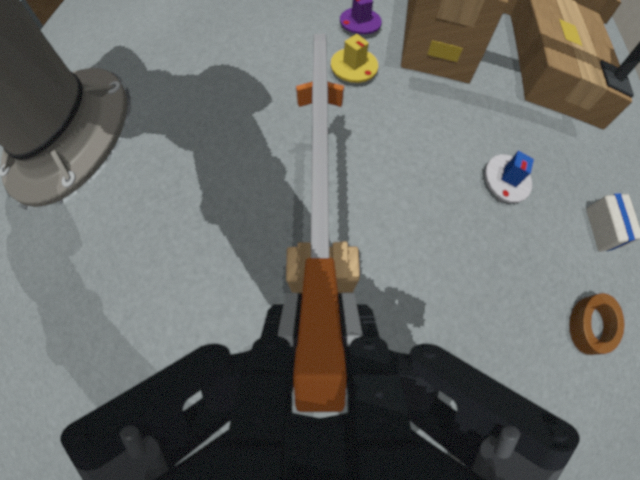

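```bash
python3 -m handwheel '0.4 17 22 0 0 0 10; 0.5 32 43 0 0 0 10; 0.5 42 57.5 0 0 0 10; 0.6 47.5 65.5 0 0 0 10; 0.6 50.5 69.8 0 0 0 10; 0.6 51.7 71.5 0 0 0 10; 0.6 51.7 71.5 0 0 0 10; 0.6 51.7 71.5 0 0 0 10' 80
python3 - <<'E'
from h import *
F={n:grab_frame(n) for n in("side","wrist")}
crop(F["wrist"],200,0,440,480,"wrist9.png",1);crop(F["side"],330,180,420,330,"s9.png")
print(np.load("grasp.npy"),readout.get_obs()["tcp_pos"],readout.get_obs()["contact_force"])
E
```

```text
clock: 12.55
tcp_pos: [0.4234, -0.1871, 0.1165]
orientation: [-2.518, -0.24, 0.081]
contact_force: [0.6, -0.1, -2.1]
grip_width: 0.0152
wrist9.png scale 1
s9.png scale 4
[ 0.42361376 -0.1865789   0.11572538 -2.51951996 -0.24140791  0.07789657] [ 0.42331779 -0.18708403  0.11643735] [-0.048868   -0.39142864 -1.45708431]
```

View pics/wrist9.png

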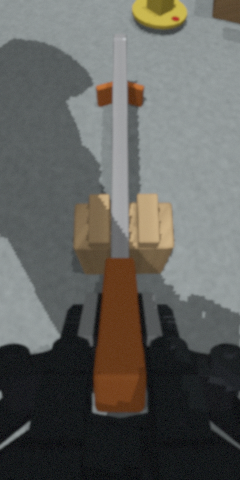

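View pics/s9.png

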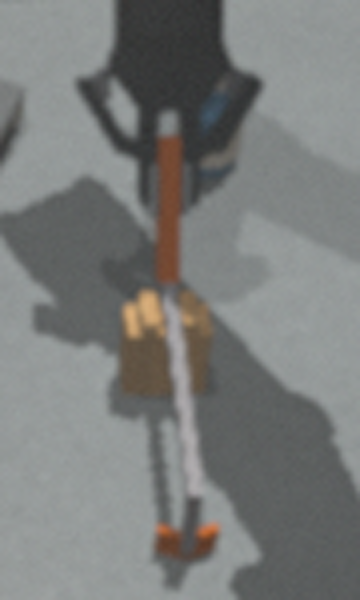

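```bash
python3 -m handwheel '0 0.6 0.8 0 0 0 10; 0 0.6 0.8 0 0 0 10; 0 0.6 0.8 0 0 0 25; 0 0.6 0.8 0 0 0 50; 0 0.6 0.8 0 0 0 85; 0 0.6 0.8 0 0 0 85; 0 0.6 -10 0 0 0 85; 0 0.6 -50 0 0 0 85; 0 0.6 -95 0 0 0 85; 0 0.6 -100 0 0 0 85; 0 0.6 -100 0 0 0 85' 80
python3 - <<'E'
from h import *
import pickle
F={n:grab_frame(n) for n in("scene","side","wrist")}
pickle.dump(F,open("f10.pkl","wb"))
crop(F["wrist"],0,0,640,480,"wrist10.png");crop(F["side"],260,180,420,330,"s10.png",4);crop(F["scene"],280,190,400,290,"c10.png",6)
E
```

```text
clock: 14.02
tcp_pos: [0.4345, -0.2441, 0.1976]
orientation: [-2.518, -0.24, 0.081]
contact_force: [-0.6, 0.2, -0.2]
grip_width: 0.085
wrist10.png scale 1
s10.png scale 4
c10.png scale 6
```

View pics/wrist10.png

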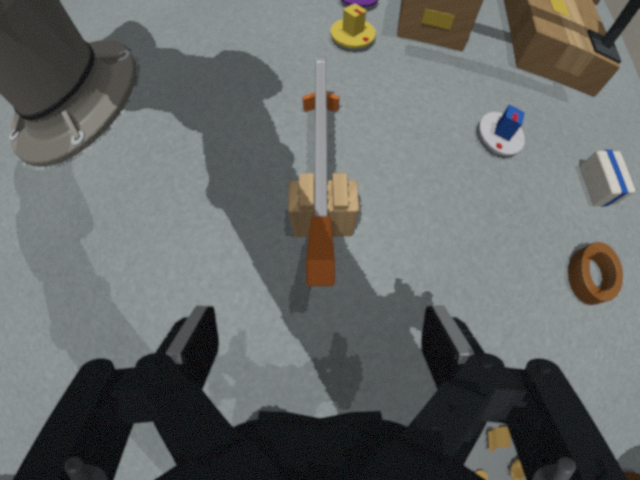

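View pics/s10.png

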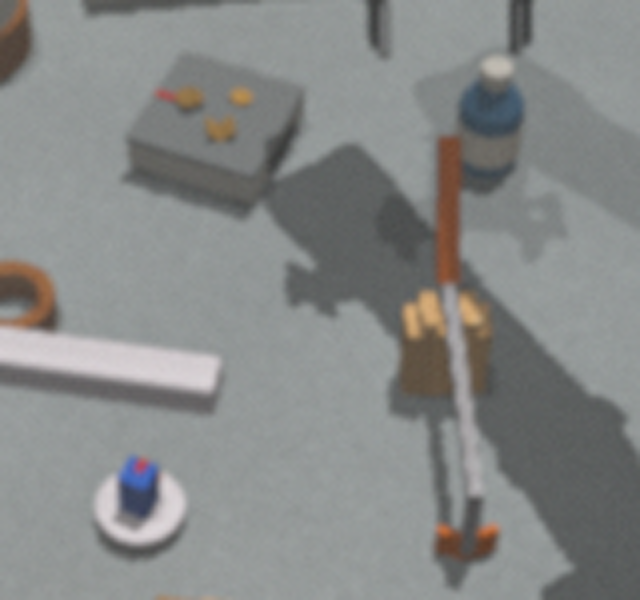

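View pics/c10.png

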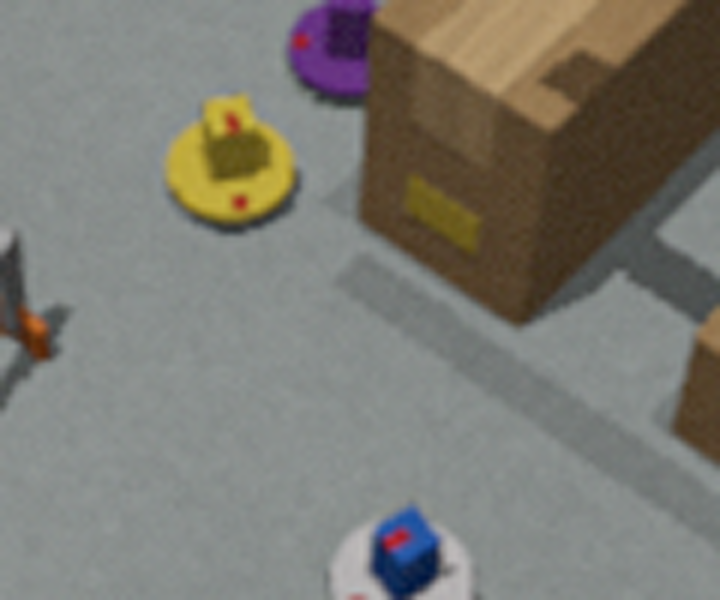

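```bash
cat >> h.py <<'E'
def masks(f,lo,hi,box,minA=3):
    h=cv2.cvtColor(f["pixels"],cv2.COLOR_RGB2HSV);k=cv2.inRange(h,lo,hi);Mk=np.zeros_like(k);x0,y0,x1,y1=box;Mk[y0:y1,x0:x1]=k[y0:y1,x0:x1]
    n,l,st,ce=cv2.connectedComponentsWithStats(Mk);return [(ce[i],int(st[i,4])) for i in range(1,n) if st[i,4]>=minA]
E
python3 - <<'E'
from h import *
import pickle
np.set_printoptions(precision=4,suppress=True)
F=pickle.load(open("f10.pkl","rb"))
for n,box in (("scene",(330,270,365,305)),("side",(280,285,310,320)),("wrist",(470,95,535,165))):
    f=F[n];fi=n=="wrist"
    for lo,hi in (((165,110,90),(180,255,255)),((0,110,90),(6,255,255)),((105,110,60),(128,255,255)),((0,0,170),(180,60,255))):
        for ce,a in masks(f,lo,hi,box): print(n,lo[0],ce,a,plane(f,ce,.017,fi),plane(f,ce,.055,fi))
crop(F["wrist"],460,90,540,170,"w_car10.png",6)
E
```

```text
scene 165 [345.2857 279.7143] 7 [0.5915 0.0344 0.017 ] [0.6038 0.0157 0.055 ]
scene 0 [339.2 290.4] 5 [ 0.5992 -0.0007  0.017 ] [ 0.6112 -0.0181  0.055 ]
scene 105 [347.419  282.1429] 105 [0.6003 0.0323 0.017 ] [0.6122 0.0136 0.055 ]
scene 0 [346.2402 288.486 ] 179 [0.6096 0.0154 0.017 ] [ 0.6212 -0.0026  0.055 ]
side 105 [294.0769 299.3077] 39 [0.6106 0.0031 0.017 ] [0.604  0.0286 0.055 ]
side 0 [295.     307.1316] 190 [0.6031 0.0279 0.017 ] [0.5967 0.0525 0.055 ]
wrist 165 [514.5455 117.1364] 22 [0.6271 0.0534 0.017 ] [0.6062 0.0184 0.055 ]
wrist 0 [514.6667 117.    ] 3 [0.6273 0.0537 0.017 ] [0.6064 0.0187 0.055 ]
wrist 0 [498.7857 145.5   ] 14 [0.6015 0.0016 0.017 ] [ 0.5835 -0.0276  0.055 ]
wrist 105 [509.0907 122.6407] 540 [0.6182 0.0415 0.017 ] [0.5983 0.0079 0.055 ]
wrist 0 [500.1504 134.6877] 778 [0.6042 0.0183 0.017 ] [ 0.5859 -0.0127  0.055 ]
w_car10.png scale 6
```

View pics/w_car10.png

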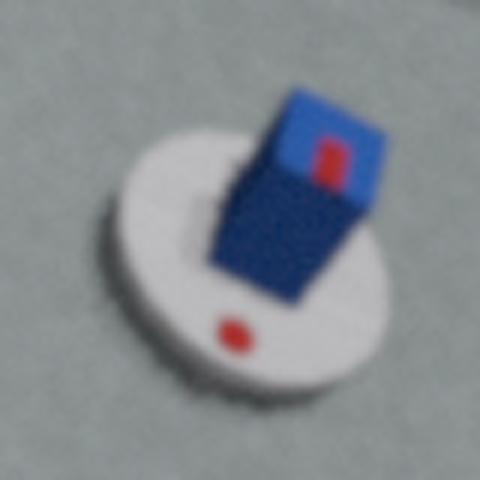

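```bash
python3 - <<'E'
from h import *
import pickle
np.set_printoptions(precision=4,suppress=True)
F=pickle.load(open("f0.pkl","rb"));Rm,t=cam(F["wrist"]);print(-Rm.T@t,Rm)
g=readout.get_obs();R0=R.from_rotvec(g["orientation"])
print(rel(g["tcp_pos"]+[.03,0,.08],R0), rel([.54,-.11,.25],ori(90,15)),rel([.605,.025,.17],ori(80,0)))
E
```

```text
[0.6755 0.0784 0.3742] [[ 1.      0.0002 -0.0001]
 [ 0.0002 -0.9528  0.3035]
 [-0.     -0.3035 -0.9528]]
(array([ 29. , -41.7, -68.7]), array([0., 0., 0.])) (array([ 129.2, -121.1,   19.6]), array([-20.2,   5. ,   9.9])) (array([ 219.2, -173.1,  154. ]), array([-34.9,   6.8,  20.3]))
```

```bash
python3 -m handwheel '15 -22 -35 0 0 0 85; 35 -50 -65 -2 0 0 85; 80 -85 -25 -10 2 5 85; 129 -121 20 -20 5 10 85; 170 -143 80 -27 6 14 85; 205 -165 130 -33 6.5 18 85; 219 -173 154 -35 6.8 20.3 85; 219 -173 154 -35 6.8 20.3 85; 219 -173 154 -35 6.8 20.3 85' 60
python3 - <<'E'
from h import *
import pickle
np.set_printoptions(precision=4,suppress=True)
F={n:grab_frame(n) for n in("wrist",)}
pickle.dump(F,open("f11.pkl","wb"))
crop(F["wrist"],0,0,640,480,"wrist11.png");crop(F["wrist"],220,110,420,310,"w_car11.png",3)
print(readout.get_obs()["joints"])
E
```

```text
clock: 15.3
tcp_pos: [0.6047, 0.0243, 0.1693]
orientation: [3.126, -0.273, -0.001]
contact_force: [0.3, -0.6, 0.2]
grip_width: 0.0851
wrist11.png scale 1
w_car11.png scale 3
[-0.1068  0.4271 -0.0462  1.785   0.0296  0.9304 -0.3438]
```

View pics/wrist11.png

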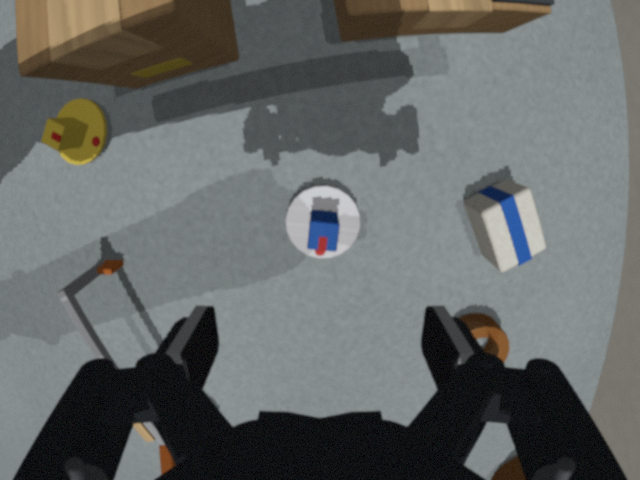

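View pics/w_car11.png

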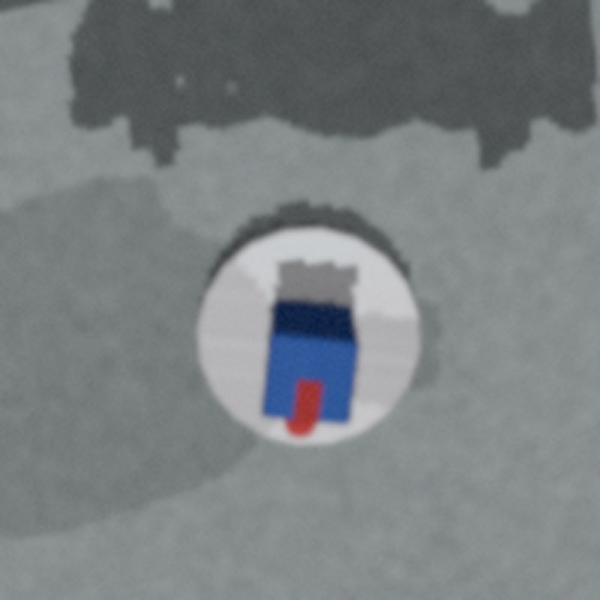

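```bash
python3 - <<'E'
from h import *
import pickle
np.set_printoptions(precision=4,suppress=True)
f=pickle.load(open("f11.pkl","rb"))["wrist"]
P=[plane(f,(220+x/3,110+y/3),.055,True) for x,y in((263,415),(350,422),(357,340),(270,335))]
for p in P:print(p)
print("hub c",np.mean(P,0),[np.linalg.norm(P[i]-P[(i+1)%4]) for i in range(4)])
a=lambda v:np.degrees(np.arctan2(v[1],v[0]))
print("ang",a(P[1]-P[0]),a(P[2]-P[3]),a(P[0]-P[3]),a(P[1]-P[2]))
h=cv2.cvtColor(f["pixels"],cv2.COLOR_RGB2HSV)
print("disc",[plane(f,(220+x/3,110+y/3),.017,True) for x,y in((308,336),(197,336),(420,336),(308,226),(308,446))])
o=readout.get_obs();Rm=R.from_rotvec(o["orientation"]).as_matrix();print(a(Rm[:2,0]))
E
```

```text
[0.5951 0.0161 0.055 ]
[0.6158 0.0107 0.055 ]
[0.6207 0.0309 0.055 ]
[0.6005 0.0357 0.055 ]
hub c [0.608  0.0233 0.055 ] [np.float64(0.02135546654550611), np.float64(0.020833118474710043), np.float64(0.02083929229243306), np.float64(0.020284769534839264)]
ang -14.85622903675966 -13.357080636791093 -105.23982704582104 -103.7904530078623
disc [array([0.6079, 0.0238, 0.017 ]), array([0.5779, 0.0291, 0.017 ]), array([0.6383, 0.0185, 0.017 ]), array([0.6132, 0.0539, 0.017 ]), array([ 0.6025, -0.0079,  0.017 ])]
-10.150419050074289
```

```bash
python3 - <<'E'
from h import *
print(rel([.608,.0235,.06],ori(90-14.3,0)),rel([.608,.0235,.023],ori(90-14.3,0)))
E
```

```text
(array([  2.6,  -2.3, 110.1]), array([ 0.3, -0.1,  4.1])) (array([  2.6,  -2.4, 147.1]), array([ 0.3, -0.1,  4.1]))
```

```bash
python3 -m handwheel '2.6 -2.3 40 0.3 0 4.1 60; 2.6 -2.3 80 0.3 0 4.1 60; 2.6 -2.3 115 0.3 0 4.1 60; 2.6 -2.4 138 0.3 0 4.1 60; 2.6 -2.4 146.5 0.3 0 4.1 60; 2.6 -2.4 146.5 0.3 0 4.1 60; 2.6 -2.4 146.5 0.3 0 4.1 35; 2.6 -2.4 146.5 0.3 0 4.1 18; 2.6 -2.4 146.5 0.3 0 4.1 18; 2.6 -2.4 146.5 0.3 0 4.1 18' 50
python3 - <<'E'
from h import *
f=grab_frame("wrist");crop(f,160,100,480,420,"w12.png");f=grab_frame("side");crop(f,250,220,360,330,"s12.png")
E
```

```text
clock: 16.6
tcp_pos: [0.6097, 0.025, 0.0251]
orientation: [-3.115, 0.388, -0.007]
contact_force: [-0.8, -0.1, 7.3]
grip_width: 0.0213
w12.png scale 1
s12.png scale 5
```

View pics/w12.png

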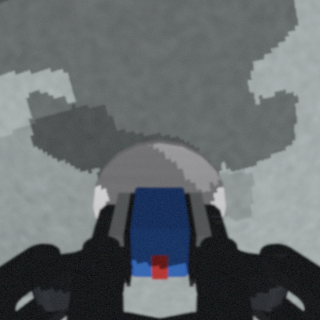

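View pics/s12.png

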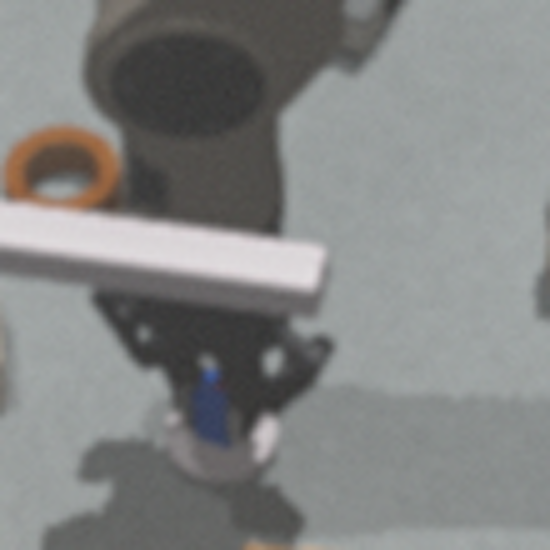

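```bash
python3 - <<'E'
from h import *
o=readout.get_obs();print(o["tcp_pos"],o["contact_force"],o["moment"],o["qvel"]);Rm=R.from_rotvec(o["orientation"]).as_matrix();print(Rm)
E
```

```text
[0.60969003 0.02497914 0.02509493] [-1.10375136 -0.1306826   6.65597908] [-0.07380175  0.20266969 -0.08945006] [ 0.00163787 -0.00057004 -0.00119202  0.00103837 -0.00013736 -0.00116006
  0.00076818]
[[ 0.96937419 -0.24554492  0.00462219]
 [-0.2455536  -0.96938199  0.00140594]
 [ 0.00413545 -0.00249788 -0.99998833]]
```

```bash
python3 - <<'E'
from h import *
print(rel([.66,-.17,.17],ori(90+31.4,0)),rel([.713,-.3615,.17],ori(90+77,0)))
E
python3 -m handwheel '0 0 -4 0 0 0 18; 0 0 -12 0 0 0 18; 0 0 -35 0 0 0 18; 0 0 -70 0 0 0 18; 0 0 -105 0 0 0 18; 0 0 -135 0 0 0 18; 0 0 -145 0 0 0 18; 0 0 -145 0 0 0 18' 50
python3 - <<'E'
from h import *
f=grab_frame("wrist");crop(f,160,100,480,420,"w13.png");f=grab_frame("side");crop(f,240,240,340,340,"s13.png");f=grab_frame("scene");crop(f,290,190,420,290,"c13.png")
print(readout.get_obs()["contact_force"],readout.get_obs()["tcp_pos"])
print(rel([.66,-.17,.17],ori(90+31.4,0)),rel([.713,-.3615,.17],ori(90+77,0)))
E
```

```text
(array([  97.2,  176.3, -144.9]), array([ -0. ,  -0.3, -45.6])) (array([ 195.6,  348.9, -145. ]), array([  0.1,  -0.3, -91.2]))
clock: 17.7
tcp_pos: [0.6084, 0.0247, 0.1692]
orientation: [-3.116, 0.388, -0.005]
contact_force: [0.3, 1.0, -1.1]
grip_width: 0.0214
w13.png scale 1
s13.png scale 6
c13.png scale 6
[-0.92959233 -0.77347913 -2.29121992] [0.60747455 0.02464929 0.16752275]
(array([ 98.7, 175.8,  -2.7]), array([ -0.1,  -0. , -45.6])) (array([197.1, 348.4,  -2.8]), array([ -0. ,  -0.1, -91.2]))
```

View pics/w13.png

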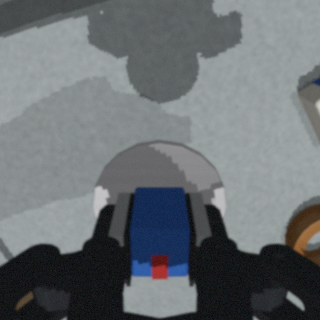

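View pics/s13.png

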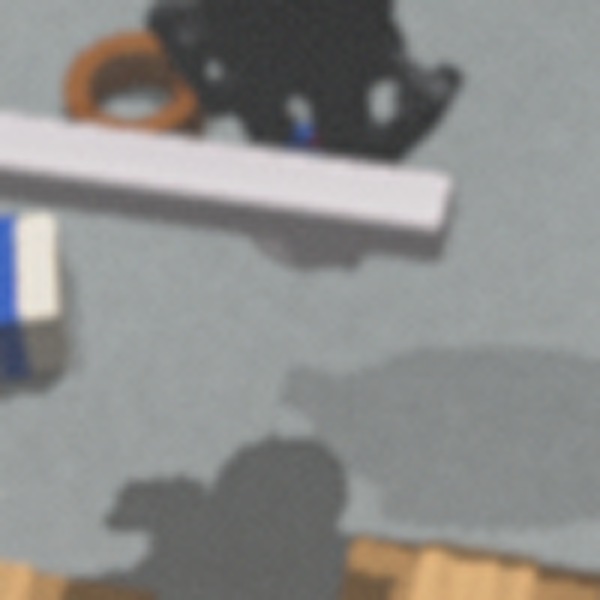

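View pics/c13.png

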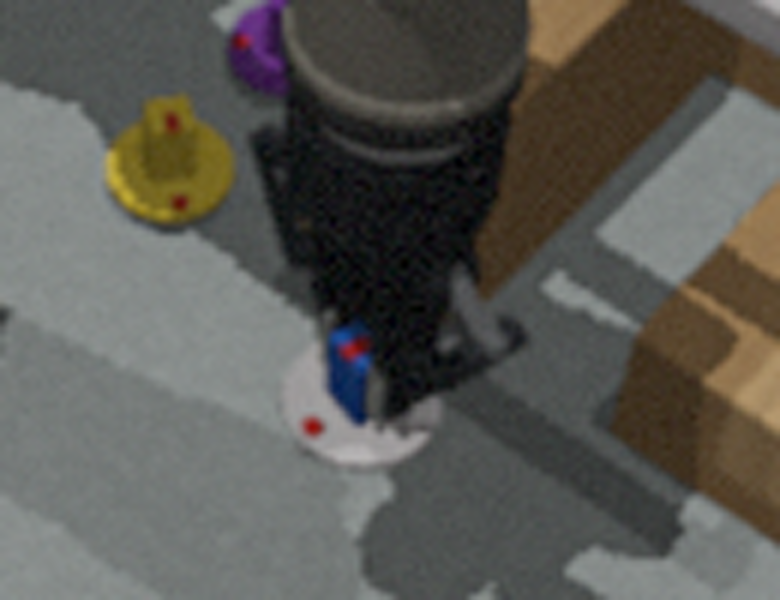

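```bash
python3 -m handwheel '10 22 -3 0 0 -8 18; 26 56 -3 0 0 -18 18; 45 92 -3 0 0 -28 18; 65 128 -3 0 0 -38 18; 88 164 -3 0 0 -48 18; 112 204 -3 0 0 -58 18; 138 246 -3 0 0 -68 18; 162 288 -3 0 0 -78 18; 184 325 -3 0 0 -86 18; 197 348 -3 0 0 -91.2 18; 197 348 -3 0 0 -91.2 18; 197 348 -3 0 0 -91.2 18' 50
python3 - <<'E'
from h import *
import pickle
F={"wrist":grab_frame("wrist")}
pickle.dump(F,open("f14.pkl","wb"))
f=F["wrist"];crop(f,0,0,640,480,"w14.png",1)
print(readout.get_obs()["joints"])
E
```

```text
clock: 19.35
tcp_pos: [0.7137, -0.3594, 0.1704]
orientation: [-2.457, -1.954, -0.005]
contact_force: [-0.0, 0.0, -1.4]
grip_width: 0.0214
w14.png scale 1
[ 0.55375754  0.75463366 -0.29593199  1.23188603  0.21348985  1.18453447
  1.5986255 ]
```

View pics/w14.png

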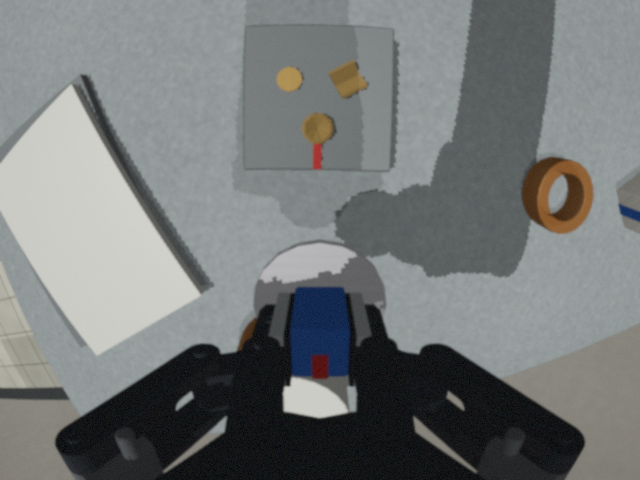

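```bash
python3 - <<'E'
from h import *
import pickle
np.set_printoptions(precision=4,suppress=True)
f=pickle.load(open("f14.pkl","rb"))["wrist"]
crop(f,240,230,400,430,"w14h.png",3);crop(f,230,15,410,180,"w14s.png",4)
h=cv2.cvtColor(f["pixels"],cv2.COLOR_RGB2HSV)
for ce,a in masks(f,(12,90,60),(28,255,255),(245,40,390,160),20): print(ce,a,plane(f,ce,.049,True),plane(f,ce,.0425,True))
for ce,a in masks(f,(0,120,90),(6,255,255),(245,40,390,172),5)+masks(f,(170,120,90),(180,255,255),(245,40,390,172),5): print("red",ce,a,plane(f,ce,.04,True))
P=[plane(f,uv,.04,True) for uv in((245,26),(392,28),(390,170),(244,168))];print(np.array(P),np.mean(P,0))
E
```

```text
w14h.png scale 3
w14s.png scale 4
[347.3523  79.2027] 809 [ 0.6103 -0.3142  0.049 ] [ 0.6096 -0.3135  0.0425]
[289.1462  78.6992] 472 [ 0.6008 -0.3537  0.049 ] [ 0.5998 -0.354   0.0425]
[317.5673 127.9903] 721 [ 0.6398 -0.3424  0.049 ] [ 0.6399 -0.3424  0.0425]
red [316.8756 156.0155] 193 [ 0.6599 -0.3476  0.04  ]
[[ 0.5509 -0.3763  0.04  ]
 [ 0.5767 -0.2719  0.04  ]
 [ 0.6817 -0.2966  0.04  ]
 [ 0.6556 -0.4024  0.04  ]] [ 0.6162 -0.3368  0.04  ]
```

View pics/w14h.png

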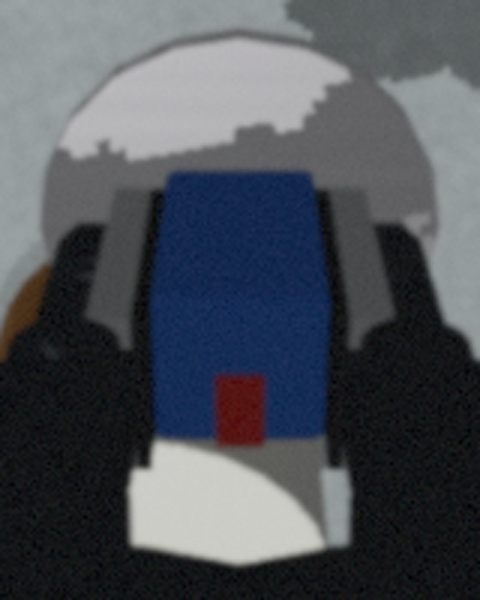

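View pics/w14s.png

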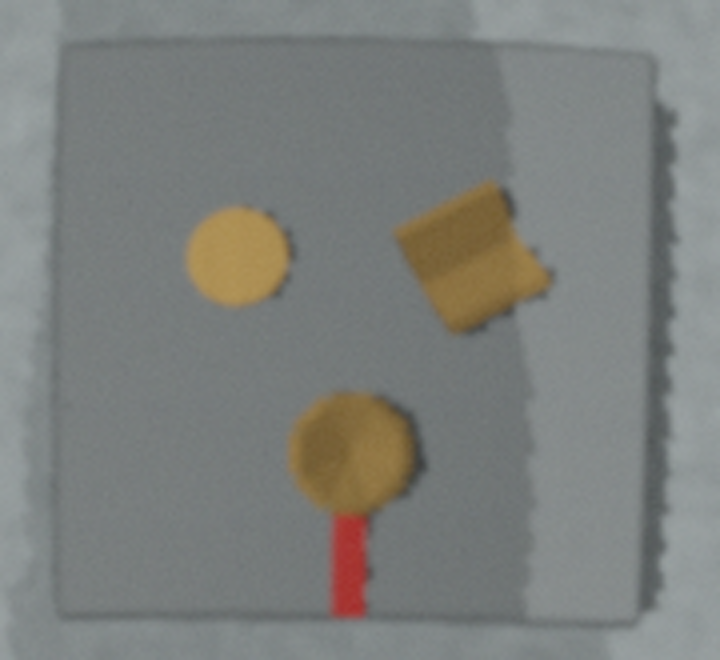

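```bash
python3 - <<'E'
from h import *
import pickle
np.set_printoptions(precision=4,suppress=True)
f=pickle.load(open("f14.pkl","rb"))["wrist"];o=readout.get_obs()
Rm=R.from_rotvec(o["orientation"]);p0=o["tcp_pos"];print(p0,Rm.as_matrix());a=lambda v:np.degrees(np.arctan2(v[1],v[0]));print("toolyaw",a(Rm.as_matrix()[:2,0]))
for z in (.0285,.0299,.0315):
  P=np.array([Rm.inv().apply(plane(f,(240+x/3,230+y/3),p0[2]+z,True)-p0) for x,y in((151,297),(331,297),(326,437),(154,437))])
  print(z,P.mean(0)*1e3,np.linalg.norm(P[0]-P[1]),np.linalg.norm(P[1]-P[2]),P[:,:2]*1e3)
# disc rim top far edge, z disc top
for uv in ((241,36),):
  print("disc far",Rm.inv().apply(plane(f,(240+uv[0]/3,230+uv[1]/3),p0[2]-.0081,True)-p0)*1e3)
for x in(45,437): print("disc side",Rm.inv().apply(plane(f,(240+x/3,230+215/3),p0[2]-.0081,True)-p0)*1e3)
E
```

```text
[ 0.714  -0.3588  0.171 ] [[ 0.2241  0.9746  0.0019]
 [ 0.9746 -0.2241  0.0031]
 [ 0.0035  0.0011 -1.    ]]
toolyaw 77.05009811171719
0.0285 [  0.6461   2.9406 -28.4946] 0.021437361274808938 0.021442491933048726 [[-10.0096  -7.8093]
 [ 11.4275  -7.7442]
 [ 11.6232  13.6973]
 [-10.4565  13.6187]]
0.0299 [  0.645    1.96   -29.8957] 0.021174768544831246 0.02117983635608458 [[ -9.8802  -8.6583]
 [ 11.2943  -8.594 ]
 [ 11.4875  12.5849]
 [-10.3217  12.5073]]
0.0315 [  0.6436   0.8392 -31.497 ] 0.020874662567713937 0.02087965855383993 [[ -9.7324  -9.6285]
 [ 11.142   -9.5652]
 [ 11.3325  11.3136]
 [-10.1676  11.237 ]]
disc far [  0.7564 -28.6949   8.0702]
disc side [-29.2011   0.0026   7.9984]
disc side [30.7647  0.1603  8.2073]
```

```bash
python3 - <<'E'
from h import *
for z in (.17,.085): print(rel([.6141,-.3370,z],ori(90+76.2,0)))
E
```

```text
(array([  -1.1, -102.3,    0.8]), array([ 0.1, -0.2,  0.8]))
(array([  -1.4, -102.4,   85.8]), array([ 0.1, -0.2,  0.8]))
```

```bash
python3 -m handwheel '-0.3 -25 1 0 0 0.3 18; -0.6 -60 1 0 -0.1 0.6 18; -1 -90 1 0 -0.2 0.8 18; -1.2 -102.3 10 0.1 -0.2 0.8 18; -1.3 -102.3 40 0.1 -0.2 0.8 18; -1.4 -102.4 70 0.1 -0.2 0.8 18; -1.4 -102.4 85.8 0.1 -0.2 0.8 18; -1.4 -102.4 85.8 0.1 -0.2 0.8 18; -1.4 -102.4 85.8 0.1 -0.2 0.8 18' 50
python3 - <<'E'
from h import *
import pickle
F={n:grab_frame(n) for n in("scene","side","wrist")}
pickle.dump(F,open("f15.pkl","wb"))
crop(F["wrist"],200,40,440,400,"w15.png",2) if 0 else crop(F["wrist"],160,20,480,300,"w15.png",2)
crop(F["side"],270,150,370,240,"s15.png",6);crop(F["scene"],200,330,310,440,"c15.png",5)
o=readout.get_obs();print(o["tcp_pos"],o["contact_force"]);print(rel([.6141,-.3370,.0676],ori(90+76.2,0)))
E
```

```text
clock: 20.52
tcp_pos: [0.6152, -0.3392, 0.0872]
orientation: [2.47, 1.937, 0.001]
contact_force: [-0.1, 0.4, -0.3]
grip_width: 0.0211
w15.png scale 2
s15.png scale 6
c15.png scale 5
[ 0.61497595 -0.33953048  0.08719139] [-0.00660681  0.05220678 -1.72979415]
(array([ 2.3, -1.5, 19.6]), array([ 0.2,  0.1, -0. ]))
```

View pics/w15.png

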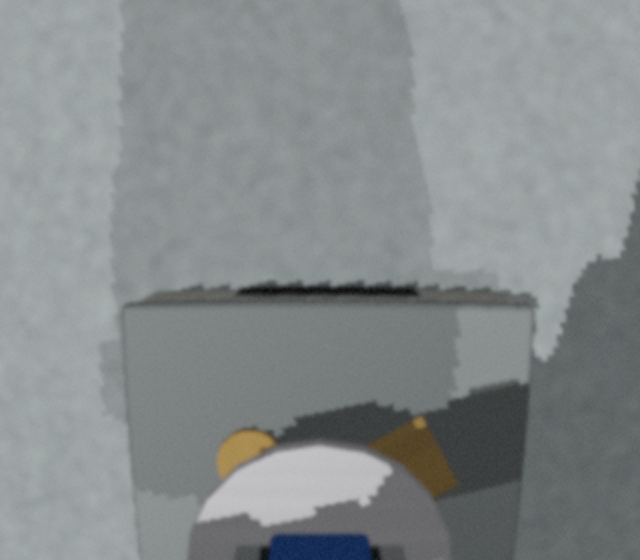

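View pics/c15.png

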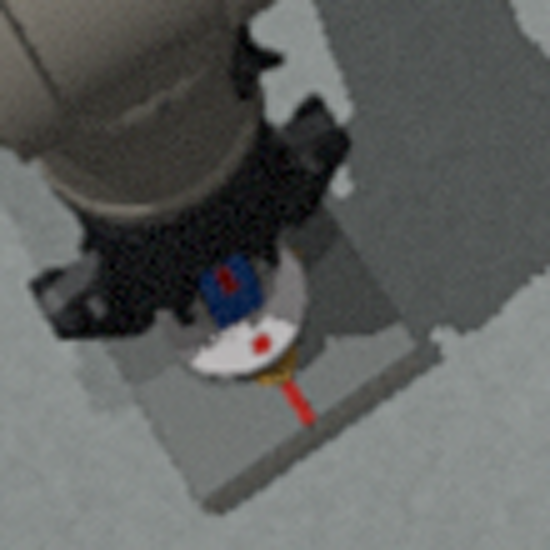

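View pics/s15.png

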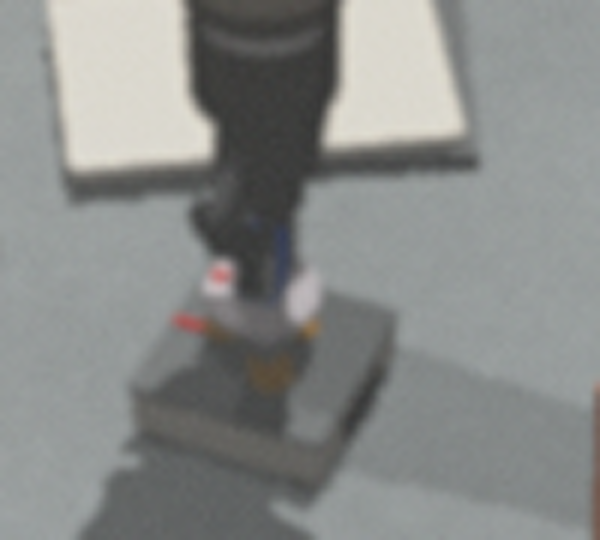

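```bash
python3 - <<'E'
from h import *
import pickle
np.set_printoptions(precision=4,suppress=True)
f=pickle.load(open("f15.pkl","rb"))["wrist"]
for uv in ((222.5,172.5),(426.5,171)): print(plane(f,uv,.04,True))
for i in range(5):
    o=readout.get_obs();print(o["clock"],o["tcp_pos"],np.abs(o["qvel"]).max()); g=grab_frame("wrist"); Rm,t=cam(g);print(-Rm.T@t)
pickle.dump(g,open("f16.pkl","wb"))
E
```

```text
[ 0.5508 -0.3753  0.04  ]
[ 0.5755 -0.2708  0.04  ]
20.675 [ 0.615  -0.3395  0.0872] 0.0044627384809183225
[ 0.5401 -0.3197  0.2303]
20.725 [ 0.6148 -0.3395  0.087 ] 0.005212204412379741
[ 0.54   -0.3197  0.2301]
20.775 [ 0.6146 -0.3395  0.0867] 0.005230420829250173
[ 0.5398 -0.3197  0.2299]
20.825 [ 0.6145 -0.3394  0.0865] 0.004737254906784885
[ 0.5397 -0.3196  0.2297]
20.875 [ 0.6144 -0.3394  0.0863] 0.004102405890166567
[ 0.5397 -0.3196  0.2296]
```

```bash
python3 -m handwheel '1.3 -0.5 0 0 0 0 18; 2.6 -1 2 0.2 0.1 0 18; 2.6 -1 6 0.2 0.1 0 18; 2.6 -1 9 0.2 0.1 0 18; 2.6 -1 9 0.2 0.1 0 18; 2.6 -1 9 0.2 0.1 0 18; 2.6 -1 9 0.2 0.1 0 18; 2.6 -1 9 0.2 0.1 0 18' 50
python3 - <<'E'
from h import *
import pickle
np.set_printoptions(precision=4,suppress=True)
F={n:grab_frame(n) for n in("scene","side","wrist")}
pickle.dump(F,open("f17.pkl","wb"));f=F["wrist"]
crop(f,160,100,480,300,"w17.png",2)
crop(F["side"],290,180,350,230,"s17.png",10);crop(F["scene"],220,370,280,420,"c17.png",10)
o=readout.get_obs();print(o["tcp_pos"],o["contact_force"]);print(rel([.614,-.3366,.0676],ori(90+76.2,0)))
E
```

```text
clock: 21.92
tcp_pos: [0.6139, -0.3365, 0.0769]
orientation: [-2.471, -1.937, 0.002]
contact_force: [-0.1, -0.5, -1.0]
grip_width: 0.0209
w17.png scale 2
s17.png scale 10
c17.png scale 10
[ 0.6139 -0.3365  0.0769] [ 0.3745  0.2176 -1.6838]
(array([-0.1,  0.2,  9.3]), array([-0.1, -0. , -0. ]))
```

View pics/w17.png

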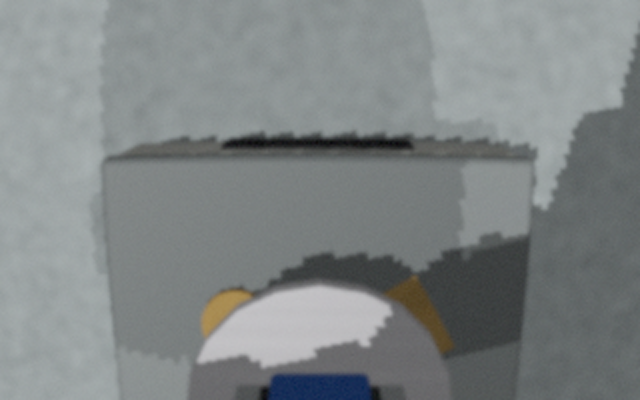

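View pics/c17.png

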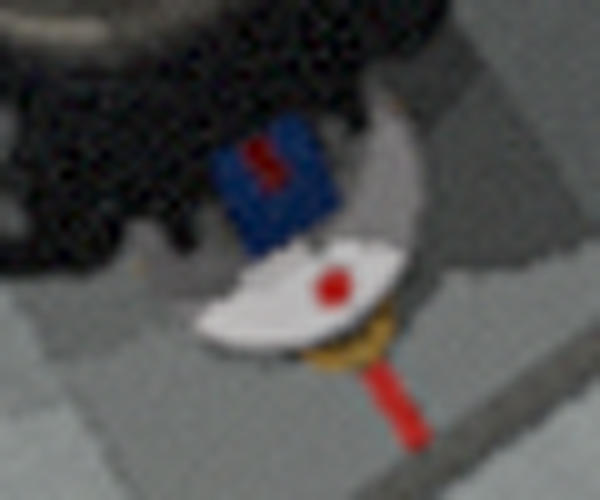

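View pics/s17.png

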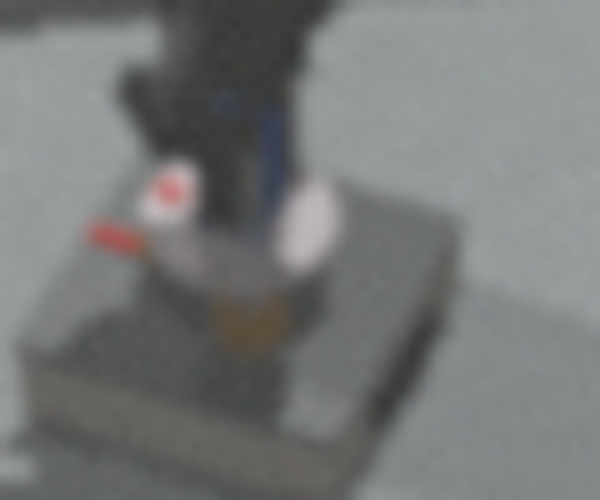

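```bash
python3 - <<'E'
from h import *
import pickle
np.set_printoptions(precision=4,suppress=True)
F=pickle.load(open("f17.pkl","rb"));f=F["wrist"];o=readout.get_obs();p0=o["tcp_pos"];Rm=R.from_rotvec(o["orientation"])
t=lambda uv,z:Rm.inv().apply(plane(f,uv,z,True)-p0)*1e3
print("disc far",t((320,241),p0[2]-.0081),"->cy",t((320,241),p0[2]-.0081)[1]+31)
print("scale L,R back",t((213,178.5),.04),t((426.5,178.5),.04))
# independent: scene view red dot vs bar, in world
c=F["scene"]
d=plane(c,(220+33.4,370+28.8),p0[2]-.0081);print("dot",d,"bar outer end",plane(c,(220+41.5,370+44),.04))
f14=pickle.load(open("f14.pkl","rb"))["wrist"]
E
```

```text
disc far [  1.2199 -28.7657   8.1708] ->cy 2.234317336576531
scale L,R back [-52.4134 -52.4253  37.0403] [ 54.611  -52.4699  37.0621]
dot [ 0.6395 -0.3438  0.0688] bar outer end [ 0.6669 -0.3518  0.04  ]
```

```bash
python3 -m handwheel '0 0.2 3 0 0 0 18; 0 0.2 5.5 0 0 0 18; 0 0.3 7 0 0 0 18; 0 0.3 8 0 0 0 18; 0 0.3 8.5 0 0 0 18; 0 0.3 8.5 0 0 0 18; 0 0.3 8.5 0 0 0 18'
```

```text
clock: 22.95
tcp_pos: [0.6141, -0.3366, 0.0684]
orientation: [-2.471, -1.937, 0.002]
contact_force: [-0.6, 0.7, -0.6]
grip_width: 0.0213
```

```bash
python3 -m handwheel '0 0 0.4 0 0 0 18; 0 0 0.8 0 0 0 18; 0 0 0.8 0 0 0 18; 0 0 0.8 0 0 0 18'
```

```text
clock: 23.45
tcp_pos: [0.6142, -0.3367, 0.0683]
orientation: [-2.471, -1.937, 0.002]
contact_force: [-2.9, 0.3, 5.4]
grip_width: 0.0211
```

```bash
python3 - <<'E'
from h import *
import pickle
np.set_printoptions(precision=4,suppress=True)
for i in range(3): F={n:grab_frame(n) for n in("scene","side","wrist")}
o=readout.get_obs();print(o["tcp_pos"],o["contact_force"],o["moment"])
pickle.dump(F,open("f18.pkl","wb"));f=F["wrist"]
crop(f,160,100,480,300,"w18.png",2)
crop(F["side"],290,180,350,230,"s18.png",10);crop(F["scene"],220,370,280,420,"c18.png",10)
E
```

```text
[ 0.6141 -0.3367  0.0682] [-3.3518  1.8323  5.6022] [0.2098 0.6025 0.1043]
w18.png scale 2
s18.png scale 10
c18.png scale 10
```

View pics/c18.png

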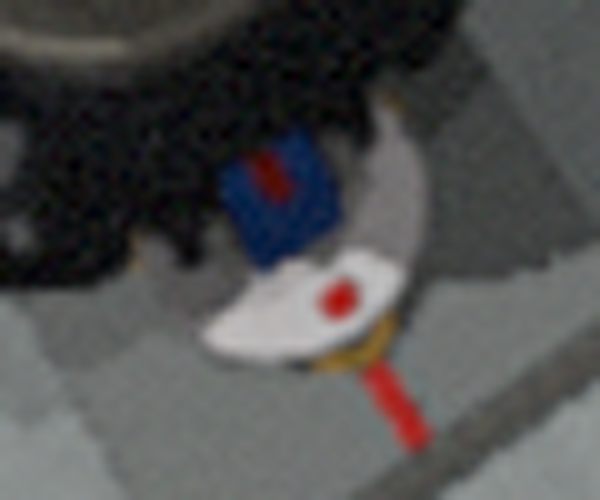

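View pics/s18.png

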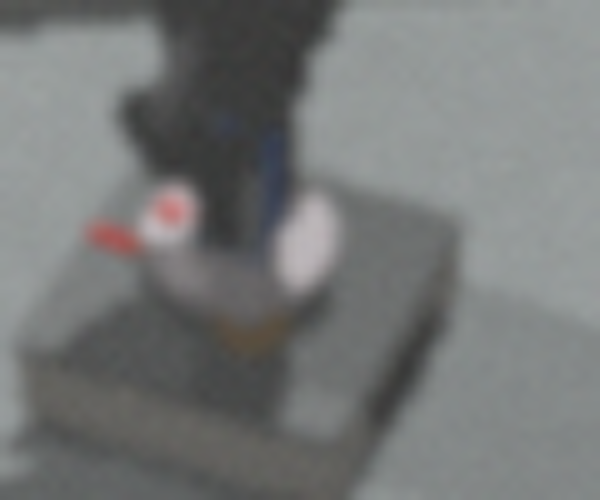

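View pics/w18.png

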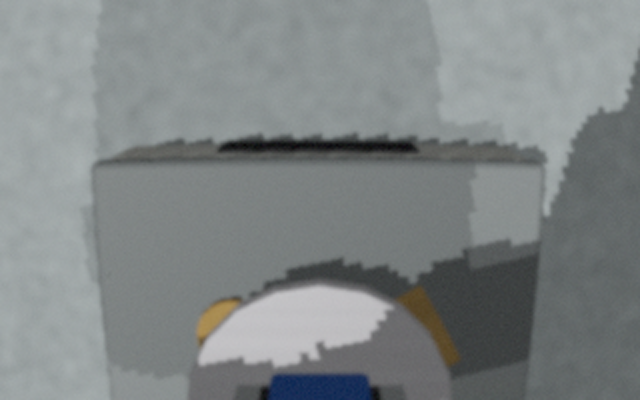

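```bash
python3 -m handwheel '0.2 -0.4 -0.2 0 0 0 18; 0.3 -0.7 0 0 0 0 18; 0.3 -0.7 0 0 0 0 18; 0.3 -0.7 0 0 0 0 18; 0.3 -0.7 0 0 0 0 18; 0.3 -0.7 0 0 0 0 18'
```

```text
clock: 24.65
tcp_pos: [0.614, -0.3366, 0.0681]
orientation: [-2.472, -1.937, 0.002]
contact_force: [-1.6, -0.3, 5.1]
grip_width: 0.0214
```

```bash
python3 -m handwheel '0 -0.4 0 0 0 0 18; 0 -0.6 0 0 0 0 18; 0 -0.6 0 0 0 0 18; 0 -0.6 0 0 0 0 18; 0 -0.6 0 0 0 0 18'
```

```text
clock: 25.28
tcp_pos: [0.6135, -0.3365, 0.0679]
orientation: [-2.472, -1.937, 0.001]
contact_force: [2.0, -4.0, 4.8]
grip_width: 0.021
```

```bash
python3 -m handwheel '-0.3 0.25 -0.2 0 0 0 18; -0.3 0.25 -0.3 0 0 0 18; -0.3 0.25 -0.3 0 0 0 18; -0.3 0.25 -0.3 0 0 0 18'
```

```text
clock: 25.78
tcp_pos: [0.6133, -0.3365, 0.0679]
orientation: [-2.471, -1.937, 0.002]
contact_force: [2.9, -4.5, 2.0]
grip_width: 0.0215
```

```bash
python3 -m handwheel '-0.5 0.5 0 0 0 0 18; -0.5 0.5 0 0 0 0 18; -0.5 0.5 0 0 0 0 18; -0.5 0.5 0 0 0 0 18; -0.5 0.5 0 0 0 0 18'
```

```text
clock: 26.4
tcp_pos: [0.6134, -0.3366, 0.0678]
orientation: [-2.47, -1.937, 0.002]
contact_force: [0.8, -1.7, 5.2]
grip_width: 0.0213
```

```bash
python3 -m handwheel '-0.1 0.1 -0.3 0 0 0 22; -0.1 0.1 -0.3 0 0 0 24; -0.1 0.1 -0.3 0 0 0 28; -0.1 0.1 -0.3 0 0 0 34; -0.1 0.1 -0.3 0 0 0 45; -0.1 0.1 -0.3 0 0 0 45' 20
python3 - <<'E'
from h import *
import pickle
F={n:grab_frame(n) for n in("scene","side","wrist")}
pickle.dump(F,open("f19.pkl","wb"));f=F["wrist"]
crop(f,160,100,480,400,"w19.png",2);crop(F["scene"],220,370,280,420,"c19.png",10)
E
```

```text
clock: 27.15
tcp_pos: [0.6135, -0.3369, 0.0681]
orientation: [-2.471, -1.937, 0.002]
contact_force: [-0.6, -0.1, -0.2]
grip_width: 0.045
w19.png scale 2
c19.png scale 10
```

View pics/w19.png

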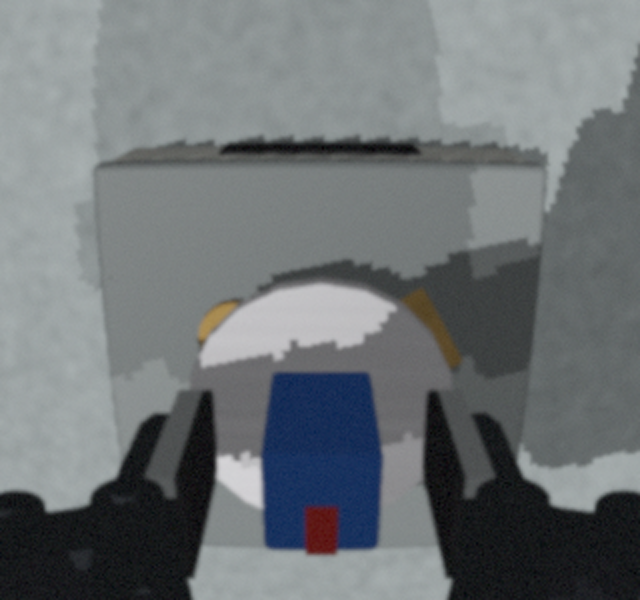

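View pics/c19.png

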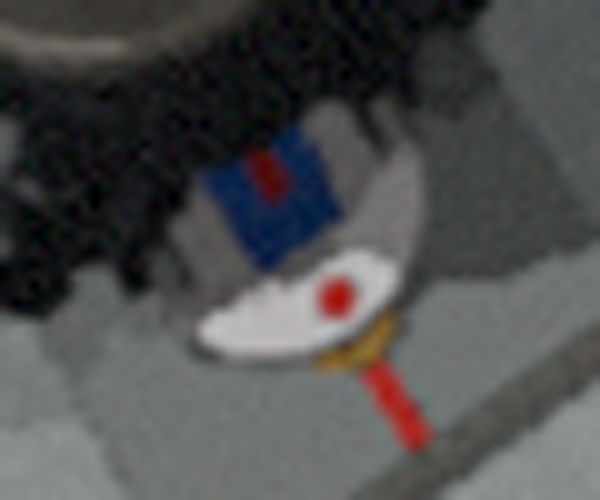

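```bash
python3 -m handwheel '0 0 -5 0 0 0 45; 0 0 -20 0 0 0 50; 0 0 -45 0 0 0 60; 0 0 -75 0 0 0 60; 0 10 -105 0 0 0 60; 0 45 -125 0 0 0 60; 0 80 -135 0 0 0 60; 0 80 -135 0 0 0 60; 0 80 -135 0 0 0 60' 20
python3 - <<'E'
from h import *
import pickle
F={n:grab_frame(n) for n in("scene","side","wrist")}
pickle.dump(F,open("f20.pkl","wb"));f=F["wrist"]
crop(f,220,20,420,220,"w20.png",3);crop(F["side"],290,170,350,230,"s20.png",8);crop(F["scene"],210,350,290,430,"c20.png",7)
E
```

```text
clock: 28.42
tcp_pos: [0.6909, -0.3561, 0.2031]
orientation: [-2.47, -1.937, 0.003]
contact_force: [0.3, 0.0, -2.0]
grip_width: 0.0602
w20.png scale 3
s20.png scale 8
c20.png scale 7
```

View pics/w20.png

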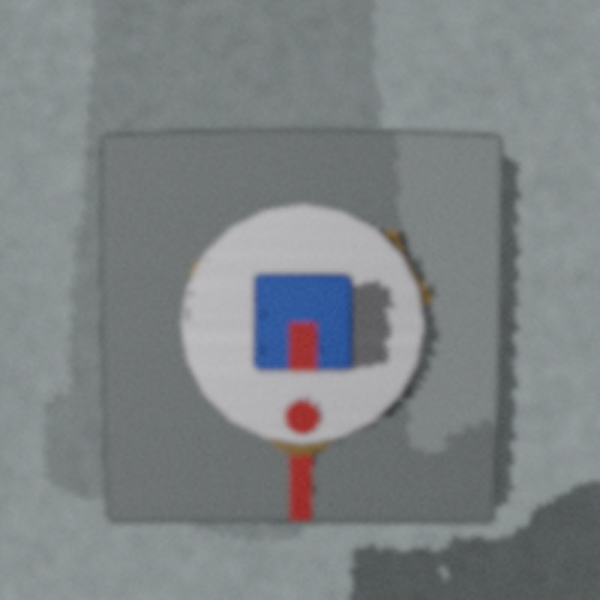

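View pics/s20.png

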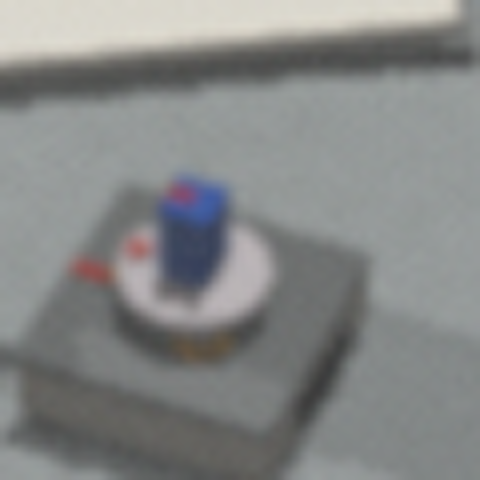

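View pics/c20.png

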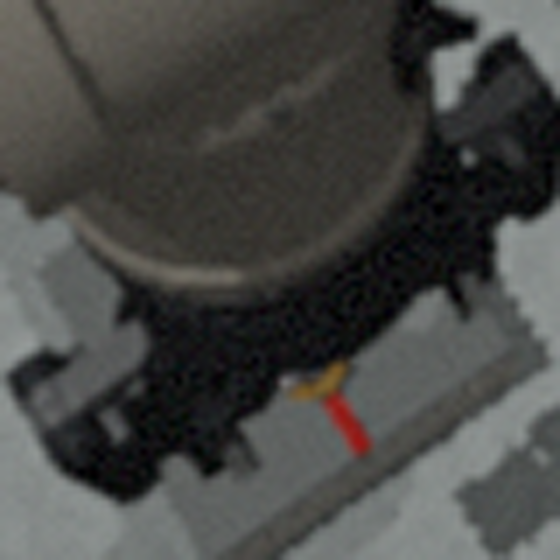

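```bash
python3 - <<'E'
from h import *
import pickle
np.set_printoptions(precision=4,suppress=True)
F=pickle.load(open("f20.pkl","rb"));f=F["wrist"];s=F["side"]
C=lambda x,y:(220+(x+.5)/3-.5,20+(y+.5)/3-.5)
a=lambda v:np.degrees(np.arctan2(v[1],v[0]))
H=np.array([plane(f,C(*p),.0975,True) for p in((255,274),(353,274),(353,370),(255,370))]);print("hub",H.mean(0),a(H[1]-H[0]),a(H[2]-H[3]),np.linalg.norm(H[1]-H[0]),np.linalg.norm(H[2]-H[1]))
S=np.array([plane(f,C(*p),.04,True) for p in((103,133),(502,135),(494,522),(108,521))]);print("scale",S.mean(0),a(S[1]-S[0]),a(S[2]-S[3]),a(S[3]-S[0])+90,a(S[2]-S[1])+90,np.linalg.norm(S[1]-S[0]))
hsv=cv2.cvtColor(f["pixels"],cv2.COLOR_RGB2HSV)
# disc rim ellipse through rim points on ray plane
g=cv2.inRange(hsv,(0,0,140),(180,45,255));g[:75]=0;g[175:]=0;g[:,:275]=0;g[:,368:]=0
cs=max(cv2.findContours(g,cv2.RETR_EXTERNAL,cv2.CHAIN_APPROX_NONE)[0],key=cv2.contourArea);hull=cv2.convexHull(cs)[:,0].astype(float)
W=np.array([plane(f,p,.0595,True)[:2] for p in hull]);(x,y),rad=cv2.minEnclosingCircle(W.astype(np.float32)*1000);el=cv2.fitEllipse((W*1000).astype(np.float32));print("disc",x,y,rad,el)
for lo,hi in(((0,120,90),(6,255,255)),((170,120,90),(180,255,255))):
  for ce,ar in masks(f,lo,hi,(280,110,350,200),5): print("red",ce,ar,plane(f,ce,.0595,True),plane(f,ce,.04,True))
# stereo hub top
u=C(304,322);sv=(290+193/8,170+200/8)
print(tri([ray(f,u,True),ray(s,sv)]))
o=readout.get_obs();print(o["clock"],o["contact_force"])
E
python3 - <<'E'
import os
os.chdir('.')
from h import *
import pickle
F=pickle.load(open("f20.pkl","rb"))
crop(F["scene"],0,0,640,480,"c20f.png");crop(F["side"],0,0,640,480,"s20f.png")
E
```

```text
hub [ 0.616  -0.336   0.0975] 76.2296340444514 76.22042681052311 0.021475833736328432 0.02146576979649199
scale [ 0.6164 -0.3366  0.04  ] 75.91674543801446 76.04169357597591 75.89773737746535 76.04305828458824 0.10826608243407468
disc 616.1358032226562 -336.8048095703125 31.009891510009766 ((616.1356811523438, -336.7807922363281), (61.46321487426758, 61.74140930175781), 78.0514907836914)
red [320.3378 135.8378] 74 [ 0.6225 -0.338   0.0595] [ 0.6229 -0.3381  0.04  ]
red [320.4342 158.6053] 76 [ 0.6396 -0.3422  0.0595] [ 0.6412 -0.3425  0.04  ]
red [319.9225 181.838 ] 142 [ 0.6572 -0.3469  0.0595] [ 0.66   -0.3476  0.04  ]
red [320.7727 133.9091] 44 [ 0.6211 -0.3374  0.0595] [ 0.6214 -0.3374  0.04  ]
(array([ 0.614 , -0.3364,  0.0949]), [np.float64(0.0020288566914361877), np.float64(0.002028856691436279)])
28.575 [-0.342   0.0073 -1.0803]
c20f.png scale 1
s20f.png scale 1
```

View pics/s20f.png

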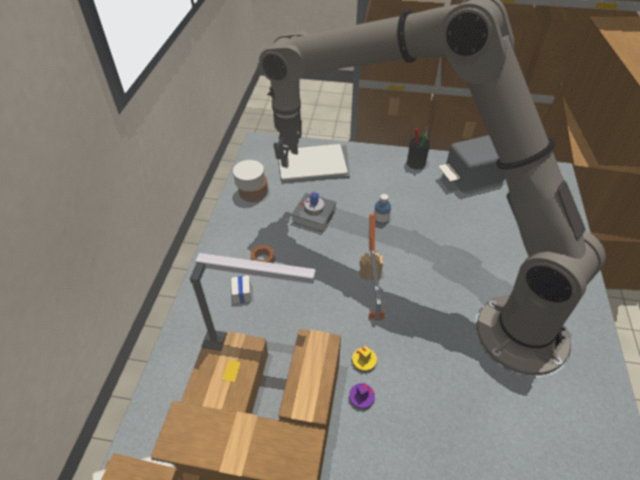

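```bash
python3 - <<'E'
from bench import workorder, readout
o=readout.get_obs();print(o["clock"],o["grip_width"]);print(workorder.hand_in())
E
```

```text
28.575 0.060349700011816276
the job is handed in; nothing more can be done
None
```

I fished the carrier out of the gap with the rod and laid the rod back in its notch. I then picked the carrier up by its hub on open bench, at about (0.608, 0.024), and set it on the scale. I handed in at 28.6 s of the 56 s allowed; hand-in gives no verdict.

**Carrier position:** The last wrist view puts the disc centre at (0.6161, -0.3368) and the scale centre at (0.6164, -0.3366). The yaw agrees to about 0.2–0.3°, and the red dot lines up with the red bar and the cone.

**Seating:** In the grip, the tool stood 42.7 mm higher with the feet in the seats than with them on the bench; 42.5 mm was expected. Contact force while seating stayed around 5 N. First contact was about 0.6 mm high, with the ball on the cone's slope, so I moved the carrier sideways until the side force fell away before letting go.

**Everything else:** In the last side view the rod lies in its notch. The tape, parcel and bottle look to be where they started, though I didn't re-measure them. The gripper was open and clear of everything.

**Weaker check:** The wrist and side cameras together put the hub top at 94.9 mm against the expected 97.5 mm, with rays missing each other by 2 mm. That is about as good as the camera calibration allows, so I relied on the height from the arm instead. I did not check the seating height again after release.

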